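# Clamp a rock block with the ratchet trigger

## Robot

A 7-joint arm with a two-finger parallel gripper is mounted at the origin on the work surface. World frame = base frame: x ahead of the robot, y to its left, z up, the work surface at z = 0. Lengths are in m, angles in degrees, forces in N, time in s.
With the tool pointing down it reaches from about 0.425 to 0.95 m from the base axis. Payload 16.7 kg.
Tool frame: the origin (TCP) lies between the finger pads; the fingertips stand 8 mm ahead of it and the grasp point (between the pads) lies 11 mm behind it; z points along the fingers, x is the direction in which the jaws open and shut, and the axes are right-handed (so a half turn about z gives the same grasp; the last joint's range is limited). The gripper opens to 94 mm and grips with 3 to 60 N. Pads are 16 mm wide; open, the fingers measure 119 mm over their backs; the gripper's body (75 mm by 177 mm) begins 78 mm behind the grasp point.
Start: joints at [-77.149, 24.414, 4.234, 92.017, -1.954, 63.644, -3.845], TCP at [0.246, 0.628, 0.213] pointing down, gripper open.
Joint ranges: [-163.25, 163.25], [-28.42, 122.38], [-70.27, 78.77], [12.13, 141.07], [-58.53, 238.53], [9.26, 117.41], [-156.51, 156.51]. Speed limits (degrees/s): [108.29, 108.29, 136.94, 136.94, 172.46, 172.46, 172.46].

## Interface

Orientations are given as [roll, pitch, yaw] about the fixed x, y, z axes, in that order (R = Rz(yaw) Ry(pitch) Rx(roll)).
In Python, from cell import arm, viewer gives the robot as it stands. The module is installed in compiled form; this text tells all that it offers.
- The arm moves only by the tool apply_moves, never from a script. Its argument "targets" is a list of rows, each a list of 7 numbers: the shift along the tool's x, y, z in mm, then the turn, a rotation vector about the tool's x, y, z in degrees, then the opening, from 0 (shut) to 1 (fully open). In form: [[x, y, z, rx, ry, rz, grip], ...]. A call has 1 to 12 rows; each row shifts and turns the commanded pose from where the row before left it, along the tool's axes as they then stand; what a row does not reach is not made up. A row lasts 1/8 s, in which the tool goes at most 62.5 mm and 10.7 degrees, less where a joint would pass 70% of its speed; a pose out of reach is approached as far as the arm can. A call is refused whole if a number of a shift passes 62.5 or a number of a turn 10.7, either way. A call with a gripper value outside its range is refused whole. The fingers move at their own pace and stop on an object; the grip force is fixed at half the most. Time passes only in rows, so rows that do not move let the fingers close. It gives the time, the measured TCP pose, the force and the opening at its end, in the units of the state.
- arm.read_state(): the state, without advancing time (a new reading comes with each control period).
- viewer.get_image(name): name is "side" or "top" or "wrist"; returns the picture (480x640x3 uint8, red, green, blue); there is no depth.
- viewer.calibration(name): a dict with "fx", "fy", "cx", "cy" (pixels), "rvec" (rotation vector, rad) and "tvec" (3), from world to camera coordinates, as OpenCV has them. Camera axes: x right, y down, z forward; pixel columns grow to the right and rows downward; lengths in m; the calibration is good to about 2 mm. A picture is of the moment at which its call begins: read the wrist's pose just before it. calibration takes no time and is no camera call; for the wrist camera it gives the pose at the moment of the call.
- arm.sign_off(): hands the job in, once; it reports no verdict.
The state is a dict: "t": time; "q": joint angles; "joint_velocities": joint speeds; "effort": joint torques, N m; "tcp_pos": TCP position; "orientation": TCP orientation; "wrist_force": force on the tool from outside, world axes, zero at the start; "wrist_torque": the same for the moment, N m; "width": finger opening in m.
Only numpy, scipy, OpenCV 4.12 (cv2) and the standard library are available. Lean on these libraries where they do the work, as an engineer would, in place of code of your own. Each camera call takes 0.05 s, during which the arm holds its last target.

## Task

Stand the rectangular rock block on the clamp's bed, between the two rails and against or just short of the anvil, and let go of it. Then squeeze and release the clamp's two trigger levers again and again until the jaw holds the block firmly against the anvil: the last squeezes should press it with about 25 N (more than 40 N chips the rock), and let the levers spring open. Move the jaw by the trigger only, and leave the other things on the bench where they are.

Things in the scene. Friction and masses are not known exactly. Their poses are not given: they have to be found in the camera images.
- block: the rock specimen: an upright rectangular block of grey speckled stone, 40 mm (its x) by 30 mm (its y) by 50 mm high, about 160 g; origin at the centre of its underside, z up. Of the stones beside it, none is a block of this shape (a round core, a flat slab, a rounded cobble).
- clamp: bench clamp bolted to the table: aluminium base plate 275 x 74 x 12 mm, origin at the centre of its underside, x along the clamp from the trigger end to the anvil end, z up. From -x to +x: black housing with the two trigger levers on top, sliding jaw on a toothed steel bar, bed with two rails, anvil. The bar's rear end (37 mm high) may stand out up to 40 mm beyond the plate.
- anvil (a point): middle of the top edge of the anvil's flat face, 75 mm above the table, at the clamp's x = +102.5 mm; axes as the clamp's. The anvil is a fixed steel block 50 mm wide and 25 mm thick (towards +x); its face looks to -x.
- seat (a point): point on the bed, 20 mm above the table, under the centre of the block when it touches the anvil, centred between the rails; axes as the clamp's (the block's 40 mm side goes along x, either way round). The bed is 65 mm long from the anvil's face; two rails, 55 mm long from the anvil, top 30 mm above the table, inner faces 36 mm apart, outer faces 48 mm.
- housing (a point): middle of the top of the black housing, 70 mm above the table; it is 84 mm long (x) and 44 mm wide. Two cheeks with the lever pivots rise from it to 98 mm, 44 mm long about the levers.
- grip (a point): point midway between the two trigger rollers, 144 mm above the table, 87.5 mm to -x of the clamp's centre; axes as the clamp's. Two levers stand one behind the other along x, each with a black roller bar on top (14 mm thick, 30 mm long across the clamp, top at 151 mm). Slack they measure 64 mm over both rollers along x, fully squeezed together 38 mm; geared: always symmetrical about this point.
- trigger (a joint): angle of the levers, rad: 0 slack, 0.22 fully squeezed. A full squeeze drives the jaw up to 14 mm, less up to 4 mm until the ratchet (8 mm teeth) catches. Released, levers spring open; the jaw slips back up to 4 mm, so a third to a half of the force is lost. Each roller needs 6 N + 0.6 x the jaw's force on the block: 6 to 8 N while the jaw runs free, 21 N at 25 N.
- jaw: sliding steel jaw, 26 mm wide, top 68 mm above the table, with a spring-backed black rubber pad in front (26 mm wide, 28 to 62 mm above the table). Origin: at bed height, on the centre line, under the face of the slack pad; x towards the anvil. It starts 23 to 38 mm short of a block that touches the anvil. The pad yields 1 mm for every 2.5 N (18 mm of travel).
- core: bystander: upright round rock core, 36 mm diameter, 55 mm high
- slab: bystander: flat rock slab, 55 x 40 x 14 mm
- cobble: bystander: rounded dark stone, 52 mm across, 35 mm high
- resin: bystander: amber glass jar, 52 mm diameter, 110 mm high
- dish: bystander: white ceramic dish, 90 mm diameter, 22 mm high
- brush: bystander: brush lying on the bench
- slide_tray: bystander: wooden tray with compartments, 100 x 140 x 25 mm
Not all that is in view belongs to the job. What is shaped like the block but blue or pink is not meant.

How it is judged:
By the outcome, as a careful person would: the job done as asked, in the order asked, and still so for the second after the job is handed in, with the robot touching nothing.
It also fails if it takes over 64 s, if anything falls off the work surface, if the arm or the gripper's body presses on something with over 40 N, if the wrist force passes 120 N, or if a joint passes its speed limit or range.

## Working session

There is one attempt and no reset: what is moved stays moved. The work goes in short steps, Python scripts to look and compute and a tool call to move; the robot and the scene stay as the last step left them, time stands still between calls to the robot, and variables do not carry over. Pictures are saved under pics/ and viewed, and the job is handed in when it is done.

Besides the shell and the picture viewer there is one more tool, called after "Emit:" as name([rows], argument=value, ...), one row to a line, values as JSON. apply_moves: Moves the arm, as the interface text tells. Its arguments: {"type":"object","properties":{"targets":{"type":"array"}},"required":["targets"]}

```bash
mkdir -p pics; python3 - <<'E'
from cell import arm, viewer
import cv2
s=arm.read_state(); print({k:(v if not hasattr(v,'tolist') else v.tolist()) for k,v in s.items()})
for n in ["side","top","wrist"]:
    c=viewer.calibration(n); print(n,c)
    cv2.imwrite(f"pics/{n}0.png",viewer.get_image(n)[:,:,::-1])
E
```

```text
{'t': 0.0, 'q': [-77.14826577823592, 24.449127609942252, 4.2296252713664755, 92.05079452557369, -1.9521293612359618, 63.64513210712795, -3.844461024974512], 'joint_velocities': [-0.06865459184433945, 0.1165914437298599, 0.04668532034941414, -0.00821921002908492, 0.026580927819858033, 0.04490391383401346, 0.04066228695493062], 'effort': [-0.002170453008147888, -93.58246564865112, 3.665800541639328, -45.41585683822632, -0.04894475103355944, 0.02060197584796697, 0.0001501379483670462], 'tcp_pos': [0.2463463167396165, 0.6279836581669722, 0.2127919689226777], 'orientation': [179.9939063192093, 0.07271051682307413, 68.58314697739502], 'wrist_force': [0.21664500527550493, 0.013339844583742818, -0.8032013702570386], 'wrist_torque': [-0.021608287911841086, -0.041932973217191305, -0.014533435352923884], 'width': 0.09401631484569517}
side {'fx': 434.69805966506, 'fy': 434.69805966506, 'cx': 320.8529421845324, 'cy': 236.83307270256992, 'rvec': array([ 2.35253453, -0.51195741,  0.19100657]), 'tvec': array([-0.48176697,  0.27039711,  0.8637822 ])}
top {'fx': 542.0406799331176, 'fy': 542.0406799331176, 'cx': 305.3710127333533, 'cy': 240.9333629639071, 'rvec': array([ 2.0997388 , -2.1589727 ,  0.16233801]), 'tvec': array([0.07499518, 0.56021661, 1.26865796])}
wrist {'fx': 349.2300295390864, 'fy': 349.2300295390864, 'cx': 318.83877803886776, 'cy': 234.40429717139625, 'rvec': array([-2.41341378, -1.645103  , -0.21123699]), 'tvec': array([-0.67475887, -0.02669713,  0.39110023])}
```

View pics/side0.png

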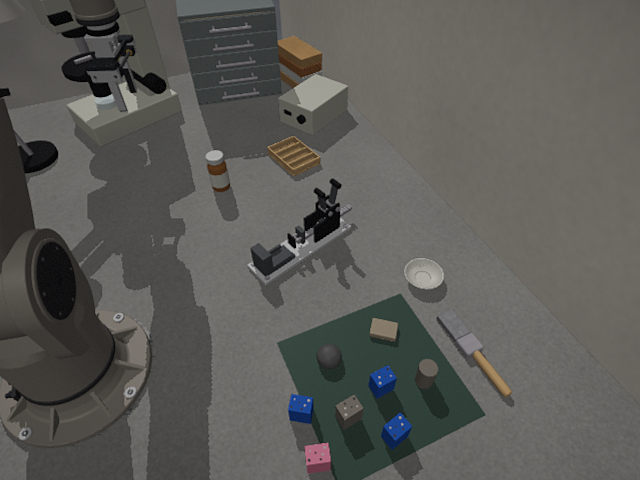

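View pics/top0.png

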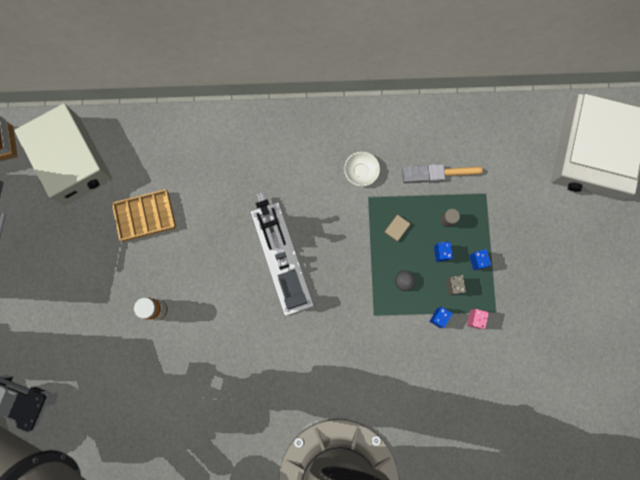

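View pics/wrist0.png

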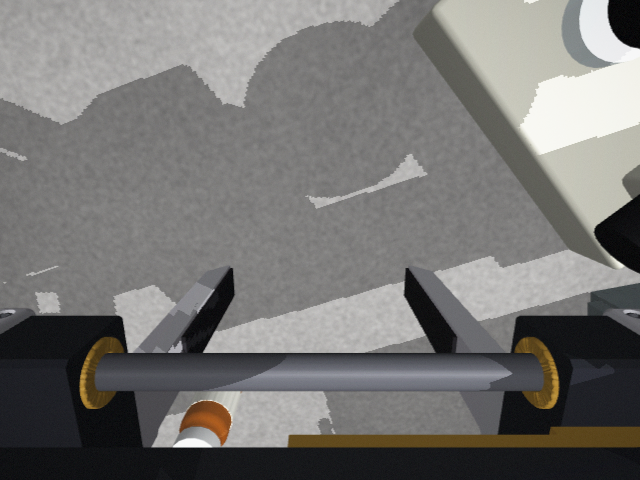

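The top view shows the grey block at about (457,284) and the clamp running from the trigger end (262,200) to the anvil end (300,310). Next I'll enlarge both.

```bash
cat > h.py <<'E'
import numpy as np, cv2
from cell import arm, viewer
from scipy.spatial.transform import Rotation as R
def cal(n):
    c=viewer.calibration(n); K=np.array([[c['fx'],0,c['cx']],[0,c['fy'],c['cy']],[0,0,1]])
    return K,np.array(c['rvec'],float),np.array(c['tvec'],float)
def ray(c,uv):
    K,r,t=c; M=cv2.Rodrigues(r)[0]; o=-M.T@t
    d=M.T@np.linalg.inv(K)@np.array([uv[0],uv[1],1.]); return o,d
def onplane(c,uv,z):
    o,d=ray(c,uv); return o+d*(z-o[2])/d[2]
def proj(c,P):
    K,r,t=c; return cv2.projectPoints(np.array(P,float).reshape(-1,1,3),r,t,K,None)[0].reshape(-1,2)
E
python3 - <<'E'
import cv2
t=cv2.imread('pics/top0.png'); s=cv2.imread('pics/side0.png')
a=cv2.resize(t[185:325,240:320],None,fx=4,fy=4,interpolation=cv2.INTER_CUBIC)
b=cv2.resize(t[240:330,420:500],None,fx=4,fy=4,interpolation=cv2.INTER_CUBIC)
b=cv2.copyMakeBorder(b,0,200,0,0,cv2.BORDER_CONSTANT)
cv2.imwrite('pics/topc.png',cv2.hconcat([a,b]))
a=cv2.resize(s[170:290,240:370],None,fx=4,fy=4,interpolation=cv2.INTER_CUBIC)
b=cv2.resize(s[380:440,325:375],None,fx=5,fy=5,interpolation=cv2.INTER_CUBIC)
b=cv2.copyMakeBorder(b,0,a.shape[0]-b.shape[0],0,0,cv2.BORDER_CONSTANT)
cv2.imwrite('pics/sidec.png',cv2.hconcat([a,b]))
E
```

```text
(no output)
```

View pics/topc.png

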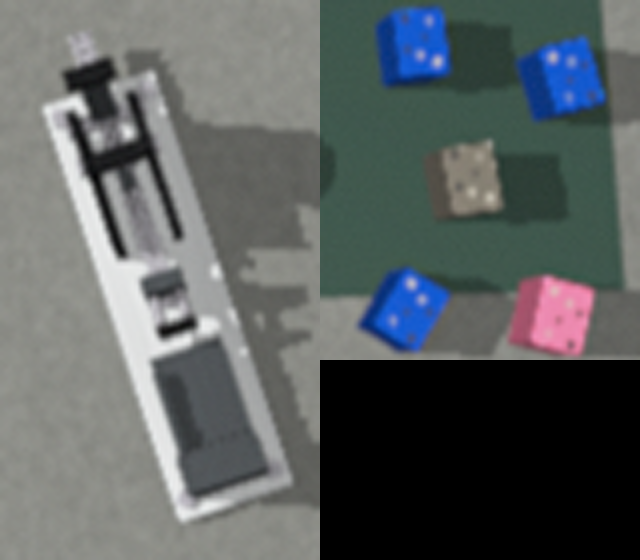

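View pics/sidec.png

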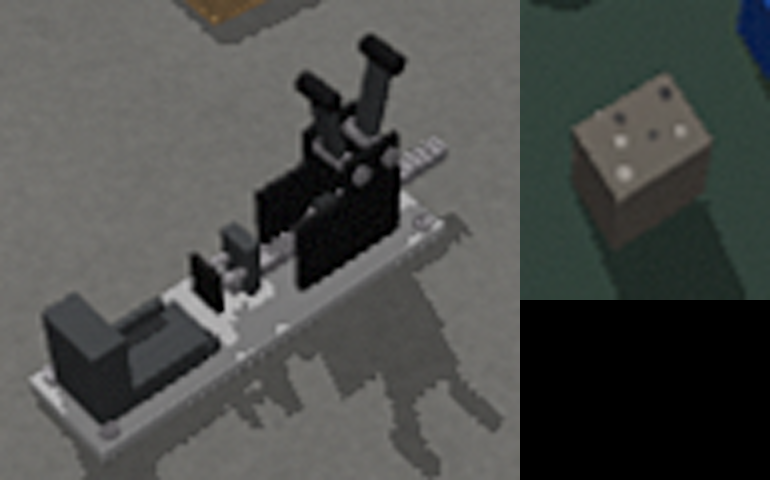

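```bash
python3 - <<'E'
from h import *
c=cal('top'); s=cal('side')
pl=[(285,315),(313,305.8),(278.8,203),(251.3,211.8)]
P=np.array([onplane(c,p,.012) for p in pl]); print(P.round(4))
d=(P[0]+P[1])/2-(P[2]+P[3])/2; print('plate ctr',P.mean(0),'len',np.hypot(*d[:2]),'w',np.linalg.norm(P[0]-P[1]),'yaw',np.degrees(np.arctan2(d[1],d[0])))
im=cv2.imread('pics/top0.png')
b=[((440-320)/4+420,145/4+240),((493-320)/4+420,138/4+240),((503-320)/4+420,211/4+240),((446-320)/4+420,218/4+240)]
B=np.array([onplane(c,p,.05) for p in b]);print(B.round(4),B.mean(0))
# side block top: crop (x-520)/5+325, y/5+380
sb=[(573,130),(668,73),(712,137),(618,200)]
S=np.array([onplane(s,((x-520)/5+325,y/5+380),.05) for x,y in sb]);print(S.round(4),S.mean(0))
for i in range(4): print(np.linalg.norm(S[i]-S[i-1]), np.degrees(np.arctan2(*(S[i]-S[i-1])[1::-1])))
# side anvil top: crop /4+ (240,170)
A=np.array([onplane(s,(x/4+240,y/4+170),.075) for x,y in [(42,313),(77,293),(132,337),(100,360)]]);print('anvil',A.round(4))
# wrist cam in tool frame
st=arm.read_state(); w=cal('wrist'); M=cv2.Rodrigues(w[1])[0]; o=-M.T@w[2]
Rt=R.from_euler('xyz',st['orientation'],degrees=True).as_matrix()
print('cam in tool',Rt.T@(o-st['tcp_pos']),'\n',Rt.T@M.T, '\n',Rt)
E
```

```text
[[0.3863 0.1143 0.012 ]
 [0.4068 0.0454 0.012 ]
 [0.6668 0.1242 0.012 ]
 [0.6462 0.1939 0.012 ]]
plate ctr [0.52652919 0.11943941 0.012     ] len 0.271756737903196 w 0.07183993966649227 yaw -163.0514560044469
[[ 0.4662 -0.2833  0.05  ]
 [ 0.4695 -0.315   0.05  ]
 [ 0.4259 -0.3177  0.05  ]
 [ 0.4227 -0.2838  0.05  ]] [ 0.4460569  -0.29994891  0.05      ]
[[ 0.4269 -0.2888  0.05  ]
 [ 0.4668 -0.2845  0.05  ]
 [ 0.4703 -0.3113  0.05  ]
 [ 0.4305 -0.317   0.05  ]] [ 0.44861186 -0.30037755  0.05      ]
0.028442237013355656 97.33065847243267
0.0401044150035928 6.109605589287683
0.02701934236204205 -82.56025130912275
0.040150774968039975 -171.85830246549307
anvil [[0.4021 0.1044 0.075 ]
 [0.4251 0.1105 0.075 ]
 [0.4423 0.0664 0.075 ]
 [0.4205 0.0581 0.075 ]]
cam in tool [ 0.00048515 -0.07333211 -0.17129012] 
 [[ 9.99999817e-01 -5.20735506e-04 -3.07516935e-04]
 [ 5.81838979e-04  9.67093011e-01  2.54422422e-01]
 [ 1.64910690e-04 -2.54422554e-01  9.67093137e-01]] 
 [[ 3.65136300e-01  9.30954023e-01 -2.99482250e-04]
 [ 9.30953560e-01 -3.65136418e-01 -9.30533538e-04]
 [-9.75635817e-04  6.09675072e-05 -9.99999522e-01]]
```

```bash
cat >> h.py <<'E'
def pose():
    s=arm.read_state(); return np.array(s['tcp_pos']),R.from_euler('xyz',s['orientation'],degrees=True),s
def down(yaw): return R.from_euler('xyz',[180,0,yaw],degrees=True)
def plan(wps,start=None,nd=0):
    "wps: (xyz, yaw(unwrapped delta handled), n, grip)"
    p,r,_=pose() if start is None else (*start,None)
    for xyz,yaw,n,g in wps:
        xyz=np.array(xyz,float); p0=p.copy(); r0=r; tot=(r0.inv()*down(yaw)).as_rotvec()
        for i in range(1,n+1):
            f=i/n; tp=p0+(xyz-p0)*f; tr=r0*R.from_rotvec(tot*f)
            sh=np.round(r.inv().apply(tp-p)*1000,nd); tu=np.round((r.inv()*tr).as_rotvec(degrees=True),1)
            print([*(int(v) if nd==0 else float(v) for v in sh),*map(float,tu),g],end=', ' if i<n else '\n')
            p=p+r.apply(sh/1000); r=r*R.from_rotvec(tu,degrees=True)
    print('end',p.round(4),r.as_euler('xyz',degrees=True).round(2))
def st():
    p,r,s=pose(); print('t',round(s['t'],3),'p',p.round(4),'rpy',np.round(s['orientation'],2),'F',np.round(s['wrist_force'],1),'w',round(s['width'],4),'q',np.round(s['q'],0))
E
python3 - <<'E'
from h import *
plan([((.47,.42,.27),18,6,1),((.60,.06,.27),-34,7,1),((.455,-.298,.20),-83,7,.8)])
E
```

```text
[-19, 47, -9, 0.0, 0.0, 8.4, 1], [-11, 50, -10, 0.0, 0.0, 8.5, 1], [-4, 51, -9, 0.0, 0.0, 8.4, 1], [3, 51, -10, 0.0, 0.0, 8.4, 1], [11, 49, -9, 0.0, 0.0, 8.5, 1], [18, 48, -10, 0.0, 0.0, 8.4, 1]
[2, 55, 0, 0.0, 0.0, 7.4, 1], [8, 54, 0, 0.0, 0.0, 7.5, 1], [16, 52, 0, 0.0, 0.0, 7.4, 1], [22, 50, 0, 0.0, -0.0, 7.4, 1], [29, 46, 0, 0.0, -0.0, 7.4, 1], [34, 43, 0, 0.0, -0.0, 7.5, 1], [40, 38, 0, 0.1, -0.0, 7.4, 1]
[11, 54, 10, -0.0, 0.0, 7.0, 0.8], [18, 52, 10, -0.0, 0.0, 7.0, 0.8], [25, 50, 10, -0.0, 0.0, 7.0, 0.8], [29, 46, 10, -0.0, 0.0, 7.0, 0.8], [36, 42, 10, -0.0, 0.0, 7.0, 0.8], [40, 38, 10, -0.0, 0.0, 7.0, 0.8], [45, 32, 10, -0.0, 0.0, 7.0, 0.8]
end [ 0.4551 -0.2983  0.2001] [-1.7996e+02  3.0000e-02 -8.3020e+01]
```

Emit:
apply_moves([
  [-19, 47, -9, 0, 0, 8.4, 1],
  [-11, 50, -10, 0, 0, 8.5, 1],
  [-4, 51, -9, 0, 0, 8.4, 1],
  [3, 51, -10, 0, 0, 8.4, 1],
  [11, 49, -9, 0, 0, 8.5, 1],
  [18, 48, -10, 0, 0, 8.4, 1],
  [2, 55, 0, 0, 0, 7.4, 1],
  [8, 54, 0, 0, 0, 7.5, 1],
  [16, 52, 0, 0, 0, 7.4, 1],
])

```text
t: 1.27
tcp_pos: [0.5261, 0.2642, 0.2704]
orientation: [-180.0, 0.0, -4.6]
wrist_force: [0.8, 0.7, -0.3]
width: 0.0943
```

```bash
python3 - <<'E'
from h import *
st()
plan([((.60,.06,.27),-34,4,1),((.455,-.298,.20),-83,7,.8)])
cv2.imwrite('pics/w1.png',viewer.get_image('wrist')[:,:,::-1]); st()
E
```

```text
t 1.275 p [0.5261 0.2642 0.2704] rpy [-1.80e+02  1.00e-02 -4.56e+00] F [ 0.8  0.7 -0.3] w 0.0943 q [-56.  15.  28. 101.  -7.  66. -30.]
[22, 49, 0, 0.0, 0.0, 7.4, 1], [29, 46, 0, 0.0, 0.0, 7.3, 1], [35, 43, 0, 0.0, 0.0, 7.4, 1], [39, 37, 0, 0.0, 0.0, 7.3, 1]
[11, 54, 10, 0.0, 0.0, 7.0, 0.8], [18, 52, 10, 0.0, 0.0, 7.0, 0.8], [24, 50, 10, 0.0, 0.0, 7.0, 0.8], [30, 46, 10, 0.0, 0.0, 7.0, 0.8], [36, 42, 10, 0.0, 0.0, 7.0, 0.8], [40, 38, 10, 0.0, 0.0, 7.0, 0.8], [45, 33, 10, 0.0, 0.0, 7.0, 0.8]
end [ 0.4547 -0.2985  0.2004] [179.99   0.   -82.96]
t 1.325 p [0.5288 0.2564 0.2709] rpy [ 1.799e+02 -7.000e-02 -5.400e+00] F [ 2.8 -8.5 -0.6] w 0.0937 q [-55.  14.  28. 101.  -7.  66. -30.]
```

View pics/w1.png

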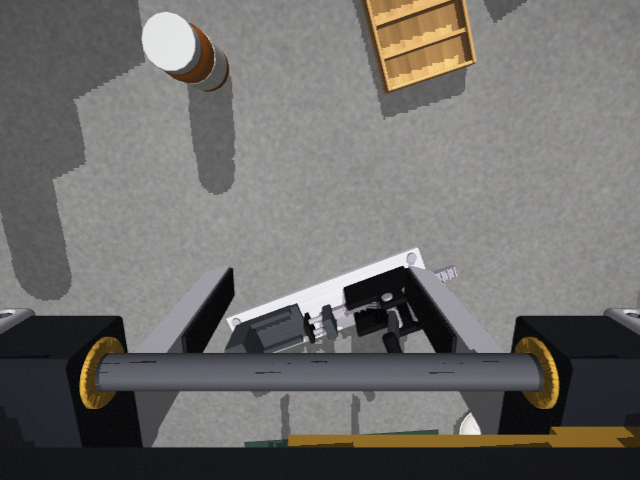

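The wrist view shows the clamp between the fingers at about (330,320), with the tray and jar further up the picture. I'll carry on to the hover over the block.

Emit:
apply_moves([
  [22, 46, 0, 0, 0, 7.2, 1],
  [29, 45, 0, 0, 0, 7.2, 1],
  [35, 42, 0, 0, 0, 7.2, 1],
  [39, 37, 0, 0, 0, 7.2, 1],
  [11, 53, 10, 0, 0, 7, 0.8],
  [18, 51, 10, 0, 0, 7, 0.8],
  [24, 49, 10, 0, 0, 7, 0.8],
  [30, 45, 10, 0, 0, 7, 0.8],
  [36, 42, 10, 0, 0, 7, 0.8],
  [40, 38, 10, 0, 0, 7, 0.8],
  [45, 33, 10, 0, 0, 7, 0.8],
  [0, 0, 0, 0, 0, 0, 0.8],
])

```text
t: 2.82
tcp_pos: [0.4624, -0.294, 0.2001]
orientation: [179.9, -0.1, -82.6]
wrist_force: [1.0, 1.2, 0.8]
width: 0.0754
```

```bash
python3 - <<'E'
from h import *
st()
c=cal('wrist');im=viewer.get_image('wrist')[:,:,::-1]
cv2.imwrite('pics/w2.png',im); np.save('w2.npy',np.concatenate([c[0].ravel(),c[1],c[2]]));st()
E
```

```text
t 2.825 p [ 0.4624 -0.294   0.2001] rpy [ 1.7992e+02 -5.0000e-02 -8.2560e+01] F [1.  1.2 0.8] w 0.0754 q [-18.  19.  54. 111. -18.  58. -38.]
t 2.875 p [ 0.4638 -0.2919  0.2002] rpy [ 1.7994e+02 -1.0000e-02 -8.2310e+01] F [-0.2  1.  -0.8] w 0.0755 q [-18.  19.  54. 111. -18.  58. -38.]
```

View pics/w2.png

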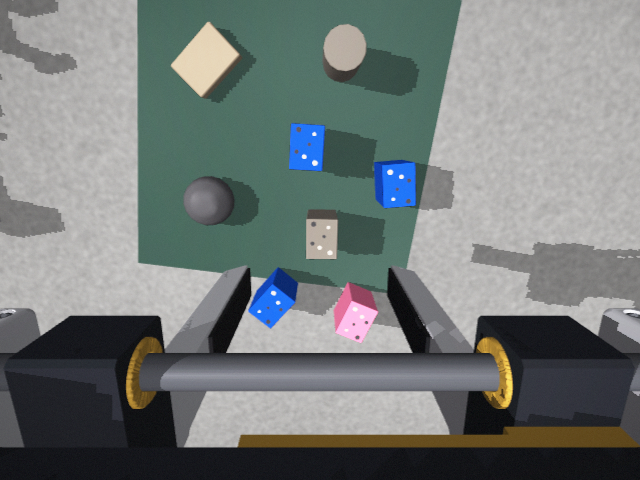

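Block's top face is centred at about (322,239) and nearly square to the fingers. The blue block at (273,298) is close to the left finger's path. I'll measure the top face, then descend with a smaller opening.

```bash
python3 - <<'E'
from h import *
im=cv2.imread('pics/w2.png');a=np.load('w2.npy');c=(a[:9].reshape(3,3),a[9:12],a[12:])
hsv=cv2.cvtColor(im,cv2.COLOR_BGR2HSV); print(hsv[239,312],hsv[225,322],hsv[213,322],hsv[250,340])
roi=np.zeros(im.shape[:2],np.uint8);roi[195:270,290:355]=1
m=((im.min(2)>105)&(roi>0)).astype(np.uint8)
m=cv2.morphologyEx(m,cv2.MORPH_CLOSE,np.ones((7,7)))
cs,_=cv2.findContours(m,0,2); k=max(cs,key=cv2.contourArea); rr=cv2.minAreaRect(k);print(rr,cv2.contourArea(k))
B=np.array([onplane(c,p,.05) for p in cv2.boxPoints(rr)]); ce=B.mean(0)
print(B.round(4),ce)
for i in range(4): v=B[i]-B[i-1];print(np.linalg.norm(v).round(4),np.degrees(np.arctan2(v[1],v[0])).round(1))
E
```

```text
[ 16  29 186] [ 17  32 186] [17 30 77] [79 70 87]
((321.5, 238.5), (39.0, 31.0), 90.0) 1183.0
[[ 0.4653 -0.2814  0.05  ]
 [ 0.469  -0.3103  0.05  ]
 [ 0.4308 -0.3158  0.05  ]
 [ 0.4269 -0.286   0.05  ]] [ 0.44798704 -0.29838075  0.05      ]
0.0387 6.9
0.0292 -82.6
0.0387 -171.8
0.03 97.4
```

```bash
python3 - <<'E'
from h import *
st()
plan([((.448,-.299,.13),-82.6,2,.55),((.448,-.299,.07),-82.6,2,.55)])
E
```

```text
t 2.875 p [ 0.4638 -0.2919  0.2002] rpy [ 1.7994e+02 -1.0000e-02 -8.2310e+01] F [-0.2  1.  -0.8] w 0.0755 q [-18.  19.  54. 111. -18.  58. -38.]
[2, 8, 35, 0.0, -0.0, 0.1, 0.55], [3, 9, 35, 0.1, -0.0, 0.2, 0.55]
[0, 0, 30, -0.0, -0.0, -0.0, 0.55], [0, 0, 30, -0.0, -0.0, -0.0, 0.55]
end [ 0.4476 -0.2992  0.0702] [-1.7996e+02 -1.0000e-02 -8.2610e+01]
```

Emit:
apply_moves([
  [3, 8, 35, 0, 0, 0.1, 0.55],
  [3, 8, 35, 0, 0, 0.2, 0.55],
  [0, 0, 15, 0, 0, 0, 0.55],
  [0, 0, 0, 0, 0, 0, 0.55],
])

```text
t: 3.38
tcp_pos: [0.4503, -0.2978, 0.1153]
orientation: [179.9, 0.0, -82.3]
wrist_force: [-0.9, -0.6, -0.4]
width: 0.0517
```

```bash
python3 - <<'E'
from h import *
st()
cv2.imwrite('pics/w3.png',viewer.get_image('wrist')[:,:,::-1]);st()
plan([((.448,-.299,.022),-82.6,2,.55)])
E
```

```text
t 3.375 p [ 0.4503 -0.2978  0.1153] rpy [ 1.7994e+02  3.0000e-02 -8.2340e+01] F [-0.9 -0.6 -0.4] w 0.0517 q [-12.  25.  48. 117. -25.  49. -31.]
t 3.425 p [ 0.4507 -0.2983  0.1161] rpy [-1.7999e+02 -1.0000e-02 -8.2360e+01] F [ 0.6 -0.1  0.6] w 0.0518 q [-12.  25.  48. 117. -25.  49. -31.]
[0, 1, 47, -0.0, -0.0, 0.1, 0.55], [0, 2, 47, -0.0, -0.0, 0.1, 0.55]
end [ 0.4477 -0.2987  0.0221] [-1.7999e+02 -1.0000e-02 -8.2560e+01]
```

View pics/w3.png

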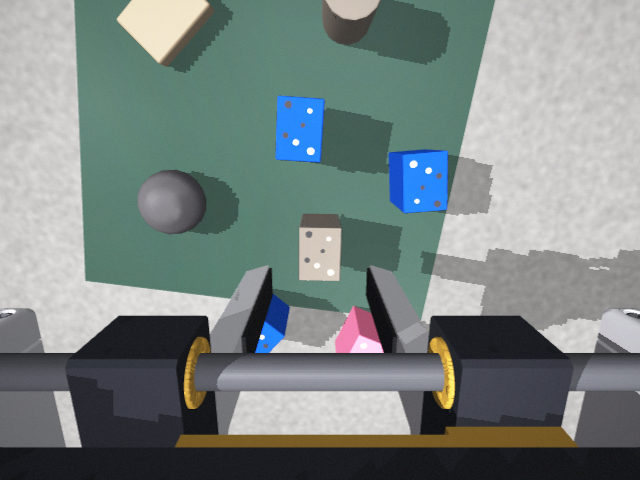

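The block at (320,250) is centred between the fingers. I'll descend and grip.

Emit:
apply_moves([
  [0, 1, 35, 0, 0, 0.1, 0.55],
  [0, 2, 35, 0, 0, 0.1, 0.55],
  [0, 0, 24, 0, 0, 0, 0.55],
  [0, 0, 0, 0, 0, 0, 0.55],
  [0, 0, 0, 0, 0, 0, 0],
  [0, 0, 0, 0, 0, 0, 0],
  [0, 0, 0, 0, 0, 0, 0],
  [0, 0, 0, 0, 0, 0, 0],
])

```text
t: 4.42
tcp_pos: [0.4476, -0.2991, 0.0225]
orientation: [-179.9, -0.0, -82.6]
wrist_force: [-1.2, 2.6, 11.4]
width: 0.0298
```

```bash
python3 - <<'E'
from h import *
st()
E
```

```text
t 4.425 p [ 0.4476 -0.2991  0.0225] rpy [-1.7991e+02 -2.0000e-02 -8.2620e+01] F [-1.2  2.6 11.4] w 0.0298 q [ -4.  33.  40. 120. -34.  39. -24.]
```

```bash
python3 - <<'E'
from h import *
plan([((.448,-.299,.112),-82.6,2,0),((.50,-.15,.24),-79,3,0),((.51,.0,.26),-76,3,0),((.465,.09,.26),-73,2,0),((.465,.09,.26),-73,2,0)])
E
```

```text
[0, 0, -45, -0.0, -0.0, -0.0, 0], [0, -1, -45, -0.1, -0.0, -0.0, 0]
[-47, -23, -43, 0.0, -0.0, -1.2, 0], [-47, -25, -42, 0.0, -0.0, -1.2, 0], [-46, -25, -43, 0.0, -0.0, -1.2, 0]
[-48, -13, -7, 0.0, -0.0, -1.0, 0], [-48, -14, -6, 0.0, -0.0, -1.0, 0], [-48, -14, -7, 0.0, -0.0, -1.0, 0]
[-49, 11, 0, 0.0, -0.0, -1.5, 0], [-50, 10, 0, 0.0, -0.0, -1.5, 0]
[0, 0, 0, 0.0, -0.0, -0.0, 0], [0, 0, 0, 0.0, -0.0, -0.0, 0]
end [0.4645 0.0902 0.2604] [ 1.7999e+02 -1.0000e-02 -7.3020e+01]
```

Emit:
apply_moves([
  [0, 0, -45, 0, 0, 0, 0],
  [0, -1, -45, 0, 0, 0, 0],
  [-47, -23, -43, 0, 0, -1.2, 0],
  [-47, -25, -42, 0, 0, -1.2, 0],
  [-46, -25, -43, 0, 0, -1.2, 0],
  [-48, -13, -7, 0, 0, -1, 0],
  [-48, -14, -6, 0, 0, -1, 0],
  [-48, -14, -7, 0, 0, -1, 0],
  [-49, 11, 0, 0, 0, -1.5, 0],
  [-50, 10, 0, 0, 0, -1.5, 0],
  [0, 0, 0, 0, 0, 0, 0],
  [0, 0, 0, 0, 0, 0, 0],
])

```text
t: 5.92
tcp_pos: [0.46, 0.0784, 0.2498]
orientation: [-180.0, 0.0, -73.0]
wrist_force: [0.3, 0.5, -2.6]
width: 0.0301
```

```bash
python3 - <<'E'
from h import *
st()
c=cal('wrist');im=viewer.get_image('wrist')[:,:,::-1]
cv2.imwrite('pics/w4.png',im); np.save('w4.npy',np.concatenate([c[0].ravel(),c[1],c[2]]));st()
E
```

```text
t 5.925 p [0.46   0.0784 0.2498] rpy [-1.7998e+02  3.0000e-02 -7.3020e+01] F [ 0.3  0.5 -2.6] w 0.0301 q [-66.   1.  50. 117.  -1.  62. -88.]
t 5.975 p [0.4602 0.0779 0.2497] rpy [-1.7998e+02  1.0000e-02 -7.3090e+01] F [ 0.9  0.2 -2.5] w 0.0295 q [-65.   1.  50. 117.  -1.  62. -88.]
```

View pics/w4.png

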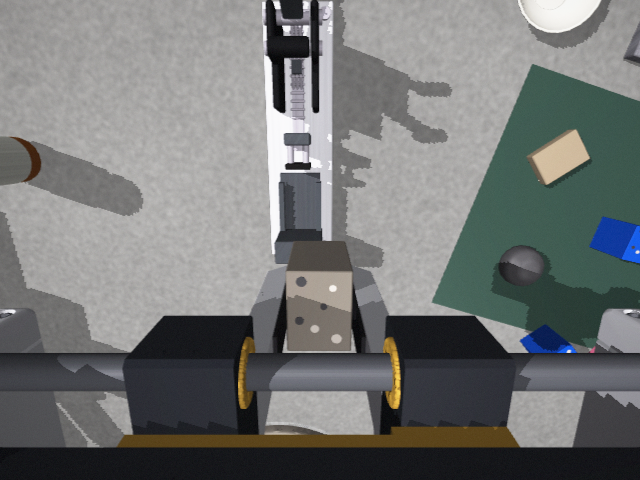

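The clamp runs up the middle of the wrist view, from the anvil at (298,243) to the levers at (290,30). The held block is at (320,300). I'll zoom in to measure the anvil and rails.

```bash
python3 - <<'E'
import cv2
im=cv2.imread('pics/w4.png')
cv2.imwrite('pics/w4c.png',cv2.resize(im[125:270,245:365],None,fx=4,fy=4,interpolation=cv2.INTER_CUBIC))
E
```

```text
(no output)
```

View pics/w4c.png

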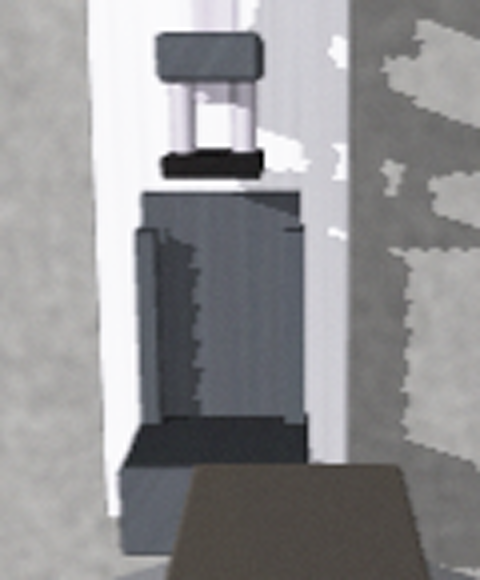

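```bash
python3 - <<'E'
from h import *
a=np.load('w4.npy');c=(a[:9].reshape(3,3),a[9:12],a[12:])
f=lambda x,y,z:onplane(c,((x+.5)/4-.5+245,(y+.5)/4-.5+125),z)
def L(n,p,z):
    A=np.array([f(*q,z) for q in p]);v=A[0]-A[1];print(n,A[:,:2].round(4).tolist(),'len',np.linalg.norm(v).round(4),'ang',np.degrees(np.arctan2(v[1],v[0])).round(2));return A
pl=L('plateL',[(89,0),(107,500)],.012); pr=L('plateR',[(350,0),(349,460)],.012)
rl=L('railL out',[(136,230),(149,418)],.030); rr=L('railR out',[(303,230),(305,415)],.030)
L('bed end',[(142,193),(300,193)],.020)
L('face bottom',[(162,418),(285,418)],.030)
an=f(121,467,.075); print('anvil face top left corner',an)
L('railends',[(136,230),(303,230)],.030)
L('pad face',[(163,178),(263,178)],.062)
L('jaw front top',[(157,80),(262,80)],.068)
th=np.radians(17)
ax=np.array([-np.cos(th),-np.sin(th)]); ay=np.array([np.sin(th),-np.cos(th)])  # clamp x,y axes
C0=np.array([.5265,.1194])
for n,P in [('plL',pl),('plR',pr),('rL',rl),('rR',rr)]:
    print(n,[( ((p[:2]-C0)@ax).round(4),((p[:2]-C0)@ay).round(4)) for p in P])
for n,p in [('anvil corner',an),('bedendL',f(142,193,.02)),('railend L',f(136,230,.03)),('railend R',f(303,230,.03)),('padL',f(163,178,.062)),('padR',f(263,178,.062))]:
    print(n,((p[:2]-C0)@ax).round(4),((p[:2]-C0)@ay).round(4))
E
```

```text
plateL [[0.5326, 0.1616], [0.3927, 0.119]] len 0.1463 ang 16.94
plateR [[0.5539, 0.0918], [0.4264, 0.0519]] len 0.1336 ang 17.38
railL out [[0.4772, 0.1307], [0.4262, 0.1129]] len 0.054 ang 19.25
railR out [[0.4908, 0.0862], [0.4402, 0.0702]] len 0.0531 ang 17.64
bed end [[0.4864, 0.1326], [0.4995, 0.0898]] len 0.0448 ang 106.95
face bottom [[0.4273, 0.1094], [0.4377, 0.0754]] len 0.0355 ang 106.96
anvil face top left corner [0.42367378 0.11490739 0.075     ]
railends [[0.4772, 0.1307], [0.4908, 0.0862]] len 0.0465 ang 106.95
pad face [[0.4963, 0.1251], [0.5037, 0.1009]] len 0.0253 ang 106.95
jaw front top [[0.5192, 0.1325], [0.5267, 0.1079]] len 0.0257 ang 106.95
plL [(np.float64(-0.0182), np.float64(-0.0385)), (np.float64(0.1281), np.float64(-0.0387))]
plR [(np.float64(-0.0181), np.float64(0.0345)), (np.float64(0.1154), np.float64(0.0353))]
rL [(np.float64(0.0438), np.float64(-0.0253)), (np.float64(0.0978), np.float64(-0.0231))]
rR [(np.float64(0.0439), np.float64(0.0213)), (np.float64(0.0969), np.float64(0.0219))]
anvil corner 0.0996 -0.0258
bedendL 0.0345 -0.0244
railend L 0.0438 -0.0253
railend R 0.0439 0.0213
padL 0.0272 -0.0143
padR 0.0272 0.011
```

```bash
python3 - <<'E'
from h import *
plan([((.4535,.0986,.16),-73,3,0),((.4535,.0986,.115),-73,2,0)])
E
```

```text
[-7, 0, 30, -0.0, 0.0, -0.0, 0], [-8, 0, 30, -0.0, 0.0, -0.1, 0], [-7, 0, 30, -0.0, 0.0, 0.0, 0]
[0, 0, 22, -0.0, 0.0, 0.0, 0], [0, 0, 23, -0.0, 0.0, 0.0, 0]
end [0.4538 0.099  0.1147] [-1.7998e+02  1.0000e-02 -7.2990e+01]
```

Emit:
apply_moves([
  [-7, 0, 30, 0, 0, 0, 0],
  [-8, 0, 30, 0, 0, 0, 0],
  [-7, 0, 30, 0, 0, 0, 0],
  [0, 0, 22, 0, 0, 0, 0],
  [0, 0, 23, 0, 0, 0, 0],
  [0, 0, 0, 0, 0, 0, 0],
  [0, 0, 0, 0, 0, 0, 0],
])

```text
t: 6.85
tcp_pos: [0.4542, 0.099, 0.1152]
orientation: [-180.0, -0.0, -73.1]
wrist_force: [0.3, 0.1, -1.4]
width: 0.0299
```

```bash
python3 - <<'E'
from h import *
st()
c=cal('wrist');im=viewer.get_image('wrist')[:,:,::-1]; np.save('w5.npy',np.concatenate([c[0].ravel(),c[1],c[2]]));st()
cv2.imwrite('pics/w5.png',cv2.resize(im[100:360,220:420],None,fx=3,fy=3,interpolation=cv2.INTER_CUBIC)[:600]);cv2.imwrite('pics/w5f.png',im)
s=viewer.get_image('side')[:,:,::-1];cv2.imwrite('pics/s5.png',cv2.resize(s[160:290,220:380],None,fx=4,fy=4,interpolation=cv2.INTER_CUBIC))
E
```

```text
t 6.85 p [0.4542 0.099  0.1152] rpy [-1.7997e+02 -3.0000e-02 -7.3110e+01] F [ 0.3  0.1 -1.4] w 0.0299 q [-60.  16.  46. 126. -16.  44. -76.]
t 6.9 p [0.4543 0.0994 0.1154] rpy [-179.94    0.    -73.08] F [ 0.7 -0.9 -1.5] w 0.0297 q [-60.  16.  46. 126. -16.  44. -76.]
```

View pics/w5.png

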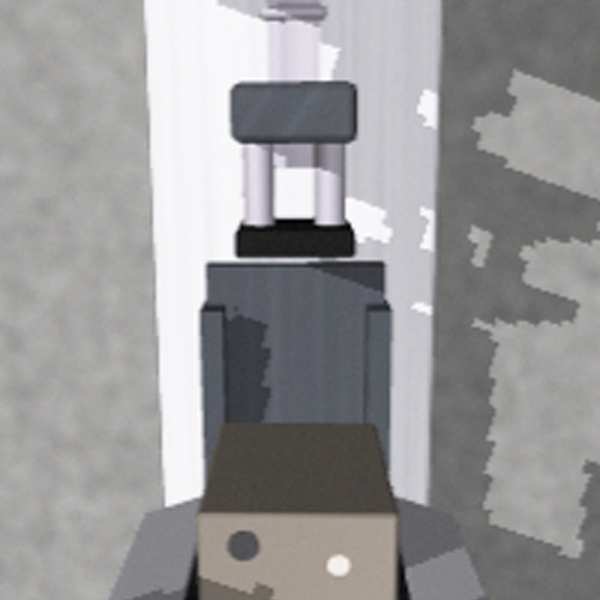

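View pics/s5.png

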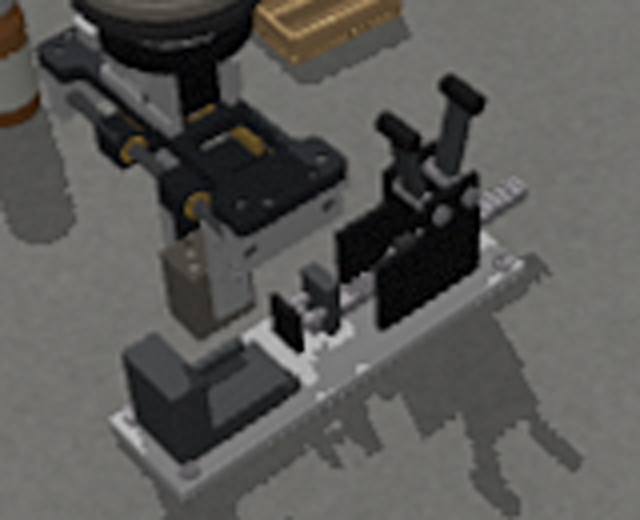

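```bash
python3 - <<'E'
from h import *
a=np.load('w5.npy');c=(a[:9].reshape(3,3),a[9:12],a[12:])
f=lambda x,y,z:onplane(c,((x+.5)/3-.5+220,(y+.5)/3-.5+100),z)[:2]
th=np.radians(17); ax=np.array([-np.cos(th),-np.sin(th)]); ay=np.array([np.sin(th),-np.cos(th)]); C=np.array([.5289,.1218])
g=lambda n,x,y,z:print(n,(f(x,y,z)-C)@ax*1000,(f(x,y,z)-C)@ay*1000)
g('railendL -24',202,307,.03);g('railendR +24',390,307,.03)
g('bedL',207,264,.02);g('bedR',384,264,.02)
g('plL -37',155,200,.012);g('plR 37',438,200,.012)
g('blk bot L',220,425,.093);g('blk bot R',377,425,.093)
g('blk top L',199,513,.143);g('blk top R',397,513,.143)
g('padL',236,257,.062);g('padR',355,257,.062)
p=pose()[0][:2]; print('tcp',(p-C)@ax,(p-C)@ay)
E
```

```text
railendL -24 46.262535746017996 -23.624014910636166
railendR +24 46.38096190259947 22.847331841804035
bedL 36.90155893378654 -22.99131878546058
bedR 37.015744793578406 21.99108328988958
plL -37 21.39251117421653 -36.68043625862032
plR 37 21.576628766622203 36.26400358948705
blk bot L 58.6475673567711 -14.947200523073867
blk bot R 58.725260852214355 15.20534365723901
blk top L 57.72197851935783 -14.421602430211383
blk top R 57.796945089832256 14.423663888058554
padL 30.16081283731063 -13.1288584050141
padR 30.22533462128269 12.304839606432225
tcp 0.07795523167722425 -0.0006228797696321785
```

Emit:
apply_moves([
  [0, 1, 25, 0, 0, 0, 0],
  [0, 0, 25, 0, 0, 0, 0],
  [0, 0, 12, 0, 0, 0, 0],
  [0, 0, 5, 0, 0, 0, 0],
  [0, 0, 2, 0, 0, 0, 0],
  [0, 0, 1, 0, 0, 0, 0],
  [0, 0, 0, 0, 0, 0, 0],
])

```text
t: 7.82
tcp_pos: [0.4527, 0.0996, 0.0449]
orientation: [-180.0, 0.0, -73.0]
wrist_force: [-0.4, 0.2, -2.1]
width: 0.0299
```

```bash
python3 - <<'E'
from h import *
st()
E
```

```text
t 7.825 p [0.4527 0.0996 0.0449] rpy [-1.7997e+02  1.0000e-02 -7.3020e+01] F [-0.4  0.2 -2.1] w 0.0299 q [-53.  23.  39. 128. -25.  36. -68.]
```

Emit:
apply_moves([
  [0, 0, 1, 0, 0, 0, 0],
  [0, 0, 1, 0, 0, 0, 0],
  [0, 0, 0, 0, 0, 0, 0],
])

```text
t: 8.2
tcp_pos: [0.4525, 0.0994, 0.0425]
orientation: [180.0, -0.0, -73.0]
wrist_force: [0.2, 0.1, -2.2]
width: 0.0298
```

```bash
python3 - <<'E'
from h import *
st()
c=cal('wrist');im=viewer.get_image('wrist')[:,:,::-1]; st()
cv2.imwrite('pics/w6.png',cv2.resize(im[100:300,220:420],None,fx=3,fy=3,interpolation=cv2.INTER_CUBIC)[:600]);cv2.imwrite('pics/w6f.png',im)
s=viewer.get_image('side')[:,:,::-1];cv2.imwrite('pics/s6.png',cv2.resize(s[160:290,220:380],None,fx=4,fy=4,interpolation=cv2.INTER_CUBIC))
E
```

```text
t 8.2 p [0.4525 0.0994 0.0425] rpy [180.    -0.   -73.02] F [ 0.2  0.1 -2.2] w 0.0298 q [-53.  24.  39. 128. -26.  36. -68.]
t 8.25 p [0.4525 0.0994 0.0425] rpy [179.99  -0.   -73.02] F [-0.2 -0.1 -1.9] w 0.03 q [-53.  24.  39. 128. -26.  36. -68.]
```

View pics/w6.png

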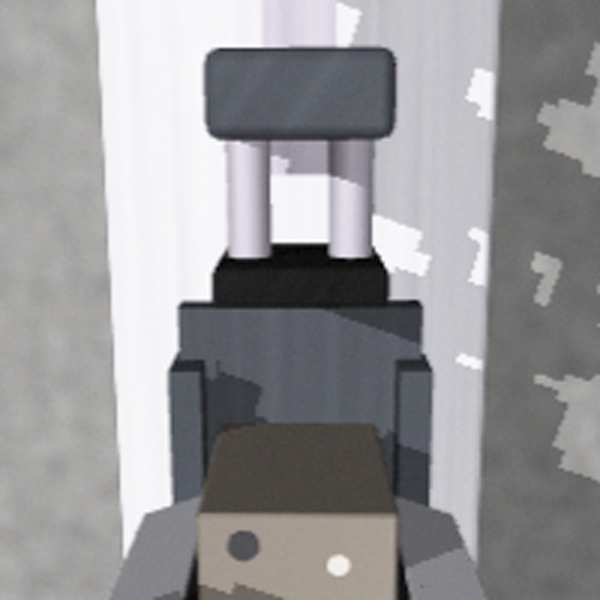

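View pics/s6.png

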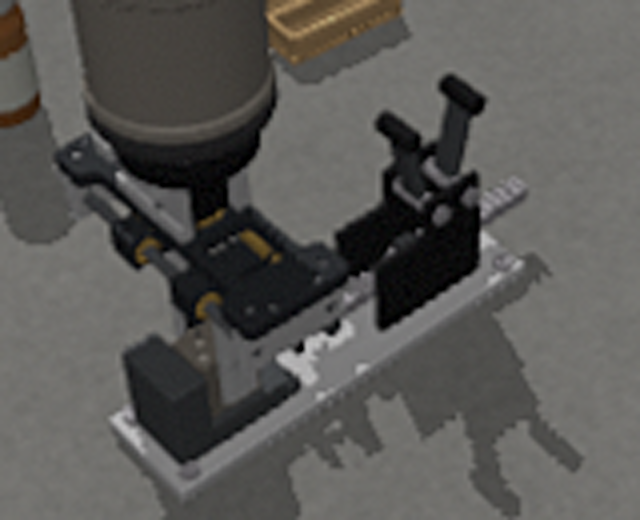

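The block's lower edge (220–378) is within the rails' inner faces (205–398), centred and just above the bed. I'll lower it until it touches.

Emit:
apply_moves([
  [0, 0, 0.7, 0, 0, 0, 0],
  [0, 0, 0, 0, 0, 0, 0],
])

```text
t: 8.55
tcp_pos: [0.4526, 0.0995, 0.0424]
orientation: [-180.0, 0.0, -73.0]
wrist_force: [-6.0, -2.1, 23.5]
width: 0.0299
```

Emit:
apply_moves([
  [0, 0, 0.7, 0, 0, 0, 0],
  [0, 0, 0, 0, 0, 0, 0],
])

```text
t: 8.8
tcp_pos: [0.4529, 0.0995, 0.0421]
orientation: [-180.0, 0.1, -73.1]
wrist_force: [-9.5, -2.0, 35.4]
width: 0.0301
```

Emit:
apply_moves([
  [0, 0, -1.2, 0, 0, 0, 0],
  [0, 0, 0, 0, 0, 0, 0.7],
  [0, 0, 0, 0, 0, 0, 0.7],
  [0, 0, 0, 0, 0, 0, 0.7],
])

```text
t: 9.3
tcp_pos: [0.4525, 0.0995, 0.0423]
orientation: [180.0, -0.0, -73.0]
wrist_force: [0.1, -0.4, -0.9]
width: 0.0563
```

```bash
python3 - <<'E'
from h import *
st()
im=viewer.get_image('wrist')[:,:,::-1]
cv2.imwrite('pics/w7f.png',im)
E
```

```text
t 9.3 p [0.4525 0.0995 0.0423] rpy [179.99  -0.   -73.02] F [ 0.1 -0.4 -0.9] w 0.0563 q [-53.  24.  39. 128. -26.  36. -68.]
```

View pics/w7f.png

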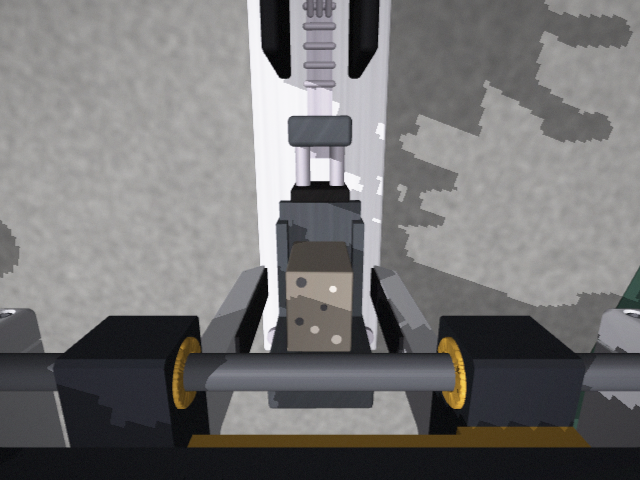

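The block stands on the bed between the rails, at about (320,300), and the fingers are free of it. I'll rise, turn 90°, and hover over the trigger.

```bash
python3 - <<'E'
from h import *
plan([((.4525,.0995,.13),-73,2,1),((.47,.105,.24),-55,2,1),((.6134,.1476,.25),17,7,1)])
E
```

```text
[0, 0, -44, 0.0, -0.0, -0.0, 1], [0, 0, -44, 0.0, -0.0, -0.0, 1]
[0, -9, -55, 0.0, -0.0, -9.0, 1], [1, -9, -55, 0.0, -0.0, -9.0, 1]
[7, -20, -1, 0.0, 0.0, -10.3, 1], [10, -19, -2, 0.0, 0.0, -10.3, 1], [14, -17, -1, 0.0, 0.0, -10.3, 1], [16, -14, -2, 0.0, 0.0, -10.3, 1], [18, -10, -1, 0.0, 0.0, -10.2, 1], [21, -8, -1, 0.0, 0.0, -10.3, 1], [21, -3, -2, 0.0, 0.0, -10.3, 1]
end [0.6139 0.1472 0.2502] [1.7999e+02 1.0000e-02 1.6980e+01]
```

Emit:
apply_moves([
  [0, 0, -44, 0, 0, 0, 0.7],
  [0, 0, -44, 0, 0, 0, 0.7],
  [0, -9, -55, 0, 0, -9, 1],
  [1, -9, -55, 0, 0, -9, 1],
  [7, -20, -1, 0, 0, -10.3, 1],
  [10, -19, -2, 0, 0, -10.3, 1],
  [14, -17, -1, 0, 0, -10.3, 1],
  [16, -14, -2, 0, 0, -10.3, 1],
  [18, -10, -1, 0, 0, -10.2, 1],
  [21, -8, -1, 0, 0, -10.3, 1],
  [21, -3, -2, 0, 0, -10.3, 1],
  [0, 0, 0, 0, 0, 0, 1],
])

```text
t: 10.85
tcp_pos: [0.6145, 0.1471, 0.2498]
orientation: [180.0, 0.0, 17.0]
wrist_force: [0.2, -0.8, 0.1]
width: 0.0941
```

```bash
python3 - <<'E'
from h import *
st()
c=cal('wrist');im=viewer.get_image('wrist')[:,:,::-1]; np.save('w8.npy',np.concatenate([c[0].ravel(),c[1],c[2]]));st()
cv2.imwrite('pics/w8.png',im)
cv2.imwrite('pics/w8c.png',cv2.resize(im[180:330,210:410],None,fx=4,fy=4,interpolation=cv2.INTER_CUBIC))
E
```

```text
t 10.85 p [0.6145 0.1471 0.2498] rpy [1.7997e+02 2.0000e-02 1.6980e+01] F [ 0.2 -0.8  0.1] w 0.0941 q [-46.  21.  36.  97. -13.  66.  10.]
t 10.9 p [0.6138 0.1467 0.2499] rpy [1.7998e+02 5.0000e-02 1.6770e+01] F [-0.5 -0.7 -0.4] w 0.0936 q [-46.  21.  36.  97. -13.  66.  10.]
```

View pics/w8.png

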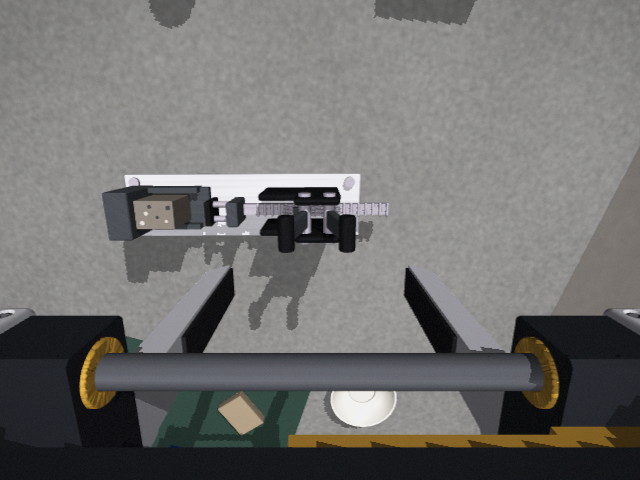

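View pics/w8c.png

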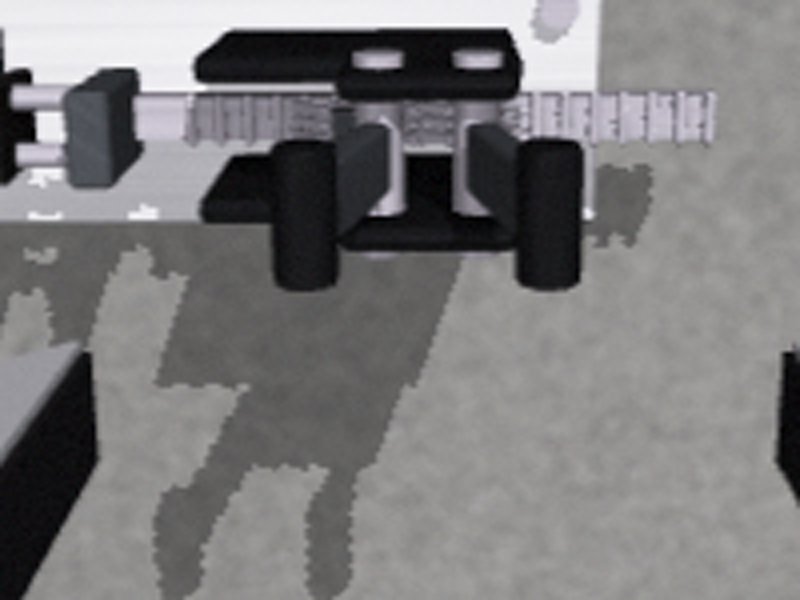

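The rollers are centred at about (286,234) and (347,234). The block is against or near the anvil at (163,212).

```bash
python3 - <<'E'
from h import *
a=np.load('w8.npy');c=(a[:9].reshape(3,3),a[9:12],a[12:])
f=lambda x,y,z:onplane(c,((x+.5)/4-.5+210,(y+.5)/4-.5+180),z)
for x,y in [(273,215),(338,215),(517,215),(582,215),(427.5,215),(427.5,140),(427.5,290)]: print(f(x,y,.147).round(4))
print(np.linalg.norm(f(273,215,.147)-f(582,215,.147)),np.linalg.norm(f(427,140,.147)-f(427,290,.147)))
g=f(427.5,215,.147)
plan([((g[0],g[1],.165),17,3,1),((g[0],g[1],.133),17,2,1)],nd=1)
E
```

```text
[0.5825 0.14   0.147 ]
[0.5951 0.1438 0.147 ]
[0.6299 0.1544 0.147 ]
[0.6425 0.1582 0.147 ]
[0.6125 0.1491 0.147 ]
[0.608  0.1639 0.147 ]
[0.6171 0.1338 0.147 ]
0.06265616626427747 0.03143997871329633
[-0.2, -0.9, 28.3, 0.0, 0.0, -0.1, 1], [-0.1, -0.9, 28.3, 0.0, 0.0, -0.1, 1], [-0.2, -0.9, 28.3, 0.0, 0.0, -0.0, 1]
[0.0, -0.0, 16.0, 0.0, 0.0, -0.0, 1], [0.1, -0.1, 16.0, 0.0, 0.0, -0.0, 1]
end [0.6125 0.1492 0.133 ] [1.7998e+02 5.0000e-02 1.6970e+01]
```

Emit:
apply_moves([
  [0, -0.5, 28, 0, 0, -0.1, 1],
  [0, -0.5, 28, 0, 0, -0.1, 1],
  [0, -0.8, 29, 0, 0, 0, 1],
  [0, 0, 16, 0, 0, 0, 1],
  [0, 0, 16, 0, 0, 0, 1],
  [0, 0, 0, 0, 0, 0, 1],
])

```text
t: 11.65
tcp_pos: [0.6128, 0.1487, 0.1327]
orientation: [180.0, 0.1, 17.1]
wrist_force: [-0.5, -0.9, 0.2]
width: 0.0938
```

```bash
python3 - <<'E'
from h import *
st()
c=cal('wrist');im=viewer.get_image('wrist')[:,:,::-1]; np.save('w9.npy',np.concatenate([c[0].ravel(),c[1],c[2]]));st()
cv2.imwrite('pics/w9.png',im)
E
```

```text
t 11.65 p [0.6128 0.1487 0.1327] rpy [1.7999e+02 7.0000e-02 1.7130e+01] F [-0.5 -0.9  0.2] w 0.0938 q [-44.  28.  32. 104. -18.  54.  14.]
t 11.7 p [0.6134 0.1487 0.1335] rpy [1.7999e+02 1.0000e-02 1.7140e+01] F [ 0.2  0.6 -1.1] w 0.0942 q [-44.  28.  32. 104. -18.  54.  14.]
```

View pics/w9.png

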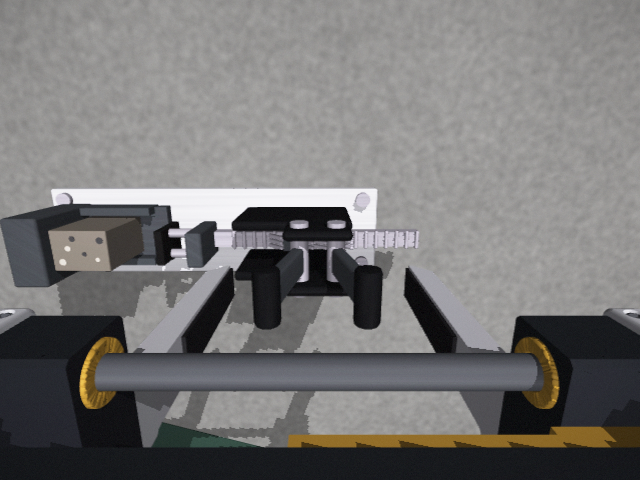

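The rollers (266 and 367) sit symmetrically between the fingers (233 and 406). The jaw (200), pad (168) and block (100) are all visible. First squeeze.

Emit:
apply_moves([
  [0, 0, 0, 0, 0, 0, 0.7],
  [0, 0, 0, 0, 0, 0, 0.6],
  [0, 0, 0, 0, 0, 0, 0.5],
  [0, 0, 0, 0, 0, 0, 0.41],
  [0, 0, 0, 0, 0, 0, 0.41],
  [0, 0, 0, 0, 0, 0, 0.41],
  [0, 0, 0, 0, 0, 0, 0.41],
])

```text
t: 12.58
tcp_pos: [0.6121, 0.1482, 0.1335]
orientation: [-180.0, 0.1, 17.2]
wrist_force: [-11.0, -3.6, 10.6]
width: 0.0389
```

```bash
cat >> h.py <<'E'
def snap(n):
    c=cal('wrist');im=viewer.get_image('wrist')[:,:,::-1]; np.save(f'{n}.npy',np.concatenate([c[0].ravel(),c[1],c[2]]));st()
    cv2.imwrite(f'pics/{n}f.png',im)
    cv2.imwrite(f'pics/{n}.png',cv2.resize(im[180:340,0:440],None,fx=1.8,fy=1.8,interpolation=cv2.INTER_CUBIC))
E
python3 - <<'E'
from h import *
snap('q1')
E
```

```text
t 12.625 p [0.6121 0.1482 0.1335] rpy [-1.7998e+02  1.5000e-01  1.7150e+01] F [-10.2  -3.4  10.8] w 0.0388 q [-44.  28.  32. 104. -18.  54.  14.]
```

View pics/q1.png

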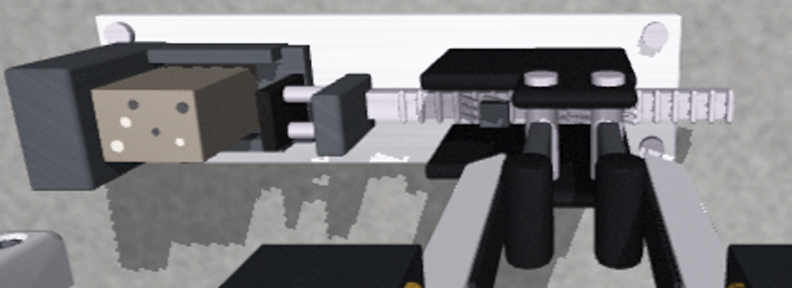

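```bash
cat >> h.py <<'E'
th=np.radians(17); ax=np.array([-np.cos(th),-np.sin(th)]); ay=np.array([np.sin(th),-np.cos(th)]); C=np.array([.5297,.1220])
def zoom(n,u0=40,v0=195,w=220,h=90,k=3.6):
    im=cv2.imread(f'pics/{n}f.png'); cv2.imwrite(f'pics/{n}z.png',cv2.resize(im[v0:v0+h,u0:u0+w],None,fx=k,fy=k,interpolation=cv2.INTER_CUBIC))
def meas(n,pts,u0=40,v0=195,k=3.6):
    a=np.load(f'{n}.npy');c=(a[:9].reshape(3,3),a[9:12],a[12:])
    for nm,x,y,z in pts:
        p=onplane(c,((x+.5)/k-.5+u0,(y+.5)/k-.5+v0),z)[:2]-C; print(nm,(p@ax*1000).round(1),(p@ay*1000).round(1))
E
python3 - <<'E'
from h import *
cv2.imwrite('pics/q0f.png',cv2.imread('pics/w9.png')); np.save('q0.npy',np.load('w9.npy'))
zoom('q0');zoom('q1')
a=cv2.imread('pics/q0z.png');b=cv2.imread('pics/q1z.png');cv2.imwrite('pics/q01z.png',cv2.vconcat([a[:300],b[:300]]))
E
```

```text
(no output)
```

View pics/q01z.png

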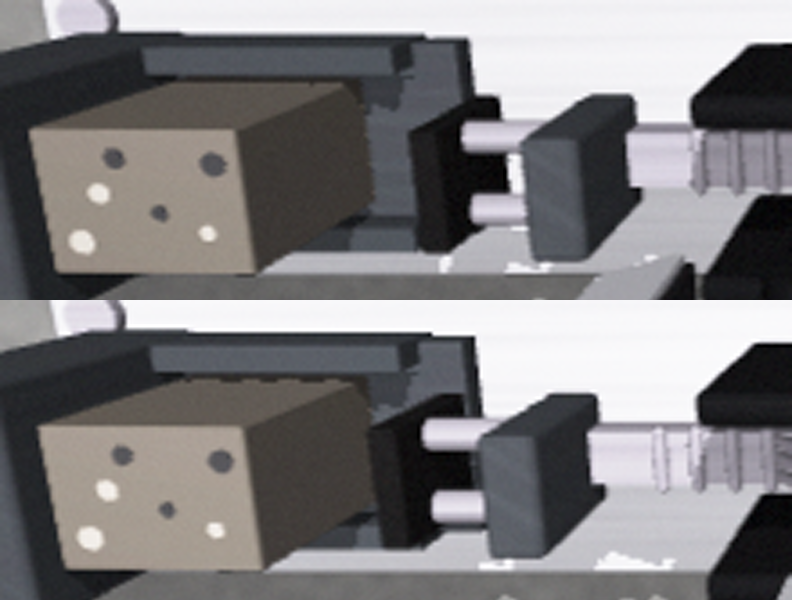

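```bash
python3 - <<'E'
from h import *
meas('q0',[('blk1',238,130,.07),('blk2',258,272,.07),('blkL',30,130,.07),('blkL2',57,272,.07),('pad',410,130,.062),('pad2',420,250,.062),('jaw',523,145,.068),('jaw2',533,260,.068)])
print()
meas('q1',[('blk1',244,128,.07),('blk2',266,270,.07),('blkL',40,128,.07),('pad',370,132,.062),('pad2',386,247,.062),('jaw',482,138,.068),('jaw2',491,256,.068)])
zoom('q1',160)
E
```

```text
blk1 59.6 -15.8
blk2 60.1 13.2
blkL 99.6 -15.7
blkL2 99.9 13.3
pad 30.4 -13.9
pad2 31.4 11.3
jaw 5.8 -12.4
jaw2 6.1 11.2

blk1 59.9 -15.7
blk2 60.0 13.4
blkL 99.4 -15.5
pad 39.9 -12.9
pad2 39.7 11.4
jaw 15.0 -13.3
jaw2 15.8 11.1
```

Emit:
apply_moves([
  [0, 0, 0, 0, 0, 0, 0.55],
  [-1.2, 0, 0, 0, 0, 0, 0.78],
  [0, 0, 0, 0, 0, 0, 0.78],
  [0, 0, 0, 0, 0, 0, 0.78],
])

```text
t: 13.12
tcp_pos: [0.6125, 0.1487, 0.1335]
orientation: [180.0, -0.0, 17.2]
wrist_force: [0.7, 0.6, -0.4]
width: 0.0728
```

```bash
python3 - <<'E'
from h import *
snap('q2');zoom('q2')
E
```

```text
t 13.175 p [0.6126 0.1487 0.1335] rpy [ 1.800e+02 -4.000e-02  1.719e+01] F [ 0.7  0.6 -0. ] w 0.073 q [-44.  28.  32. 104. -18.  54.  14.]
```

View pics/q2.png

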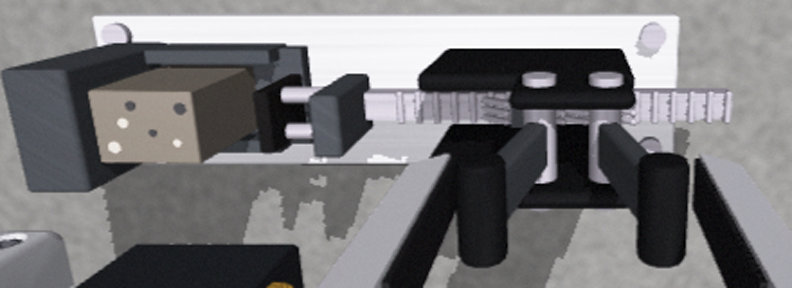

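View pics/q2z.png

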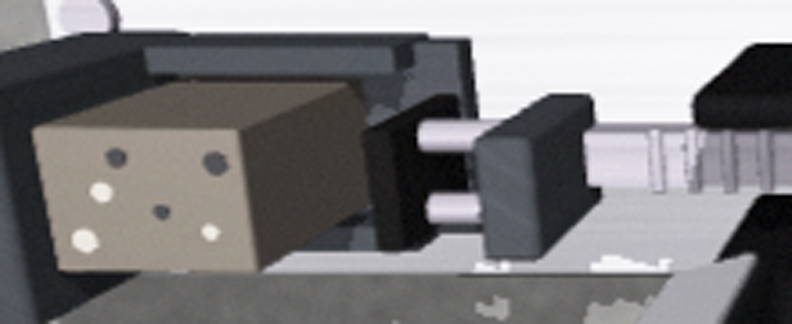

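The jaw held its place (front edge x≈480) and the levers are open again. Second full squeeze: the pad is at about 40, so it can't load the block yet.

Emit:
apply_moves([
  [0, 0, 0, 0, 0, 0, 0.6],
  [0, 0, 0, 0, 0, 0, 0.5],
  [0, 0, 0, 0, 0, 0, 0.41],
  [0, 0, 0, 0, 0, 0, 0.41],
  [0, 0, 0, 0, 0, 0, 0.41],
])

```text
t: 13.8
tcp_pos: [0.6121, 0.1483, 0.1339]
orientation: [-180.0, 0.0, 17.2]
wrist_force: [-6.8, -1.7, 11.4]
width: 0.0386
```

```bash
python3 - <<'E'
from h import *
snap('q3');zoom('q3')
E
```

```text
t 13.85 p [0.6121 0.1483 0.1339] rpy [-1.7998e+02  2.0000e-02  1.7160e+01] F [-5.8 -1.6 10.4] w 0.0386 q [-44.  28.  32. 104. -18.  54.  14.]
```

View pics/q3z.png

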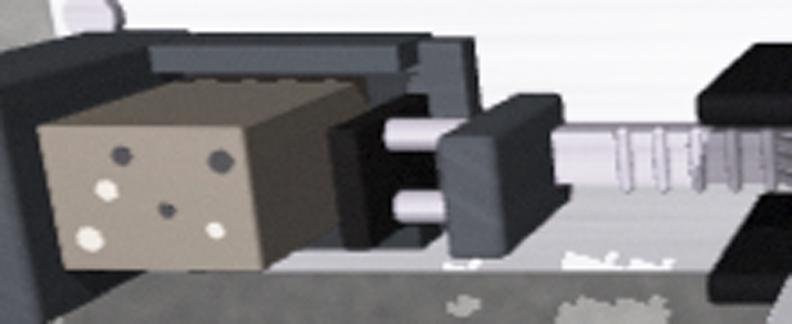

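Emit:
apply_moves([
  [0, 0, 0, 0, 0, 0, 0.55],
  [0, 0, 0, 0, 0, 0, 0.78],
  [0, 0, 0, 0, 0, 0, 0.78],
  [0, 0, 0, 0, 0, 0, 0.78],
])

```text
t: 14.35
tcp_pos: [0.6125, 0.1487, 0.1334]
orientation: [180.0, -0.0, 17.2]
wrist_force: [-0.0, 0.2, -0.9]
width: 0.073
```

```bash
python3 - <<'E'
from h import *
snap('q4');zoom('q4')
E
```

```text
t 14.4 p [0.6125 0.1487 0.1335] rpy [ 1.800e+02 -4.000e-02  1.719e+01] F [-0.  -0.1  0.8] w 0.0735 q [-44.  28.  32. 104. -18.  54.  14.]
```

View pics/q4z.png

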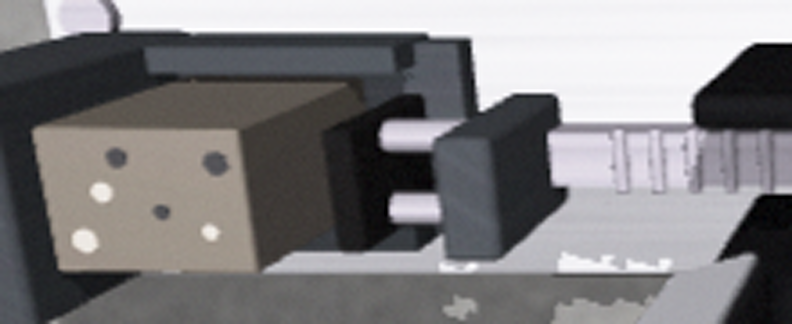

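```bash
python3 - <<'E'
from h import *
for n,L in [('q2',[(362,132,.062),(379,250,.062),(477,138,.068),(487,258,.068),(240,130,.07)]),('q3',[(329,132,.062),(347,247,.062),(440,138,.068),(451,256,.068),(245,128,.07)]),('q4',[(324,134,.062),(342,250,.062),(436,140,.068),(446,259,.068),(240,130,.07)])]:
    print(n);meas(n,[(str(z),x,y,z) for x,y,z in L])
E
```

```text
q2
0.062 40.5 -13.3
0.062 40.2 11.6
0.068 15.1 -13.7
0.068 15.7 11.1
0.07 59.7 -15.6
q3
0.062 48.0 -12.9
0.062 47.6 11.4
0.068 23.2 -13.3
0.068 23.7 11.1
0.07 59.7 -15.7
q4
0.062 48.1 -12.8
0.062 47.8 11.6
0.068 23.2 -13.2
0.068 23.9 11.3
0.07 59.7 -15.6
```

Emit:
apply_moves([
  [-0.5, 0, 0, 0, 0, 0, 0.6],
  [0, 0, 0, 0, 0, 0, 0.5],
  [0, 0, 0, 0, 0, 0, 0.41],
  [0, 0, 0, 0, 0, 0, 0.41],
  [0, 0, 0, 0, 0, 0, 0.41],
])

```text
t: 15.02
tcp_pos: [0.612, 0.1483, 0.1342]
orientation: [-180.0, -0.0, 17.2]
wrist_force: [-3.4, -1.6, 10.9]
width: 0.0389
```

```bash
python3 - <<'E'
from h import *
snap('q5');zoom('q5')
E
```

```text
t 15.075 p [0.612  0.1483 0.1341] rpy [-1.7999e+02 -4.0000e-02  1.7170e+01] F [-3.7 -1.3 10.8] w 0.039 q [-44.  28.  32. 104. -18.  54.  14.]
```

View pics/q5z.png

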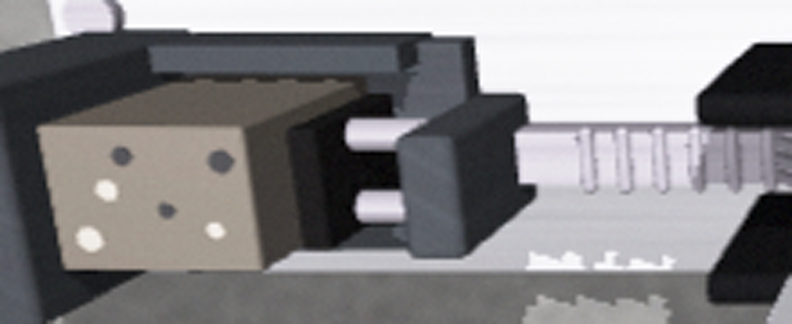

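Emit:
apply_moves([
  [0, 0, 0, 0, 0, 0, 0.55],
  [0, 0, 0, 0, 0, 0, 0.78],
  [0, 0, 0, 0, 0, 0, 0.78],
  [0, 0, 0, 0, 0, 0, 0.78],
])

```text
t: 15.58
tcp_pos: [0.6116, 0.1484, 0.1332]
orientation: [-180.0, 0.0, 17.2]
wrist_force: [-0.6, -0.2, 0.7]
width: 0.0723
```

```bash
python3 - <<'E'
from h import *
snap('q6');zoom('q6')
E
```

```text
t 15.625 p [0.6116 0.1483 0.1333] rpy [-1.800e+02  2.000e-02  1.718e+01] F [ 0.2 -0.3  0.3] w 0.073 q [-44.  28.  32. 104. -18.  54.  14.]
```

View pics/q6z.png

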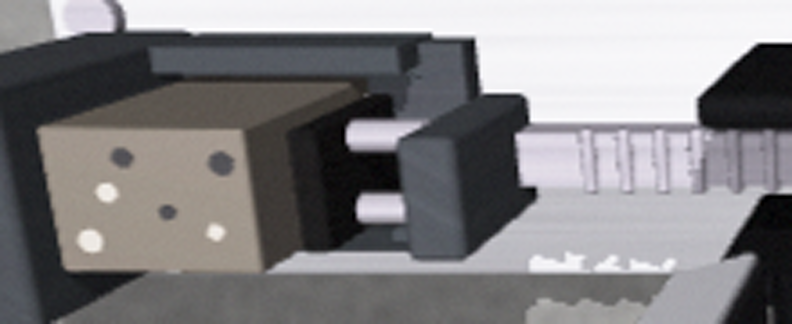

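```bash
python3 - <<'E'
from h import *
for n,L in [('q5',[(289,130,.062),(307,247,.062),(399,138,.068),(411,256,.068),(245,128,.07),(266,270,.07)]),('q6',[(289,132,.062),(307,250,.062),(399,140,.068),(411,257,.068),(245,128,.07)])]:
    print(n);meas(n,[(str(z),x,y,z) for x,y,z in L])
E
```

```text
q5
0.062 56.0 -13.3
0.062 55.8 11.4
0.068 31.2 -13.3
0.068 31.7 11.1
0.07 59.7 -15.7
0.07 59.9 13.4
q6
0.062 56.1 -13.2
0.062 55.9 11.6
0.068 31.4 -13.2
0.068 31.9 10.9
0.07 59.7 -16.1
```

Emit:
apply_moves([
  [0, 0, 0, 0, 0, 0, 0.6],
  [0, 0, 0, 0, 0, 0, 0.5],
  [0, 0, 0, 0, 0, 0, 0.41],
  [0, 0, 0, 0, 0, 0, 0.41],
  [0, 0, 0, 0, 0, 0, 0.41],
])

```text
t: 16.25
tcp_pos: [0.6119, 0.1483, 0.134]
orientation: [-180.0, -0.0, 17.2]
wrist_force: [-1.3, -0.9, 8.4]
width: 0.0386
```

```bash
python3 - <<'E'
from h import *
snap('q7');zoom('q7')
E
```

```text
t 16.3 p [0.612  0.1483 0.134 ] rpy [-1.7999e+02 -3.0000e-02  1.7170e+01] F [-2.  -0.5  8.9] w 0.0387 q [-44.  28.  32. 104. -18.  54.  14.]
```

View pics/q7z.png

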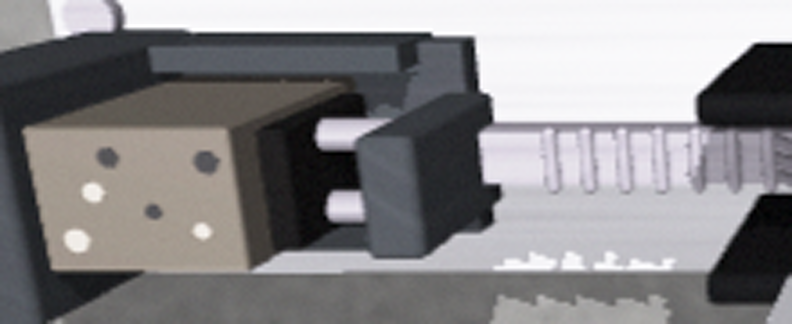

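```bash
python3 - <<'E'
from h import *
for n,L in [('q7',[(259,130,.062),(278,247,.062),(357,138,.068),(370,256,.068),(231,128,.07),(252,270,.07)])]:
    print(n);meas(n,[(str(z),x,y,z) for x,y,z in L])
E
```

```text
q7
0.062 61.9 -13.3
0.062 61.7 11.3
0.068 39.4 -13.3
0.068 39.9 11.1
0.07 62.4 -15.8
0.07 62.7 13.3
```

Emit:
apply_moves([
  [0, 0, 0, 0, 0, 0, 0.55],
  [0, 0, 0, 0, 0, 0, 0.78],
  [0, 0, 0, 0, 0, 0, 0.78],
  [0, 0, 0, 0, 0, 0, 0.78],
])

```text
t: 16.8
tcp_pos: [0.6115, 0.1483, 0.1332]
orientation: [-180.0, 0.0, 17.2]
wrist_force: [0.4, -0.6, -0.1]
width: 0.0723
```

```bash
python3 - <<'E'
from h import *
snap('q8');zoom('q8')
E
```

```text
t 16.85 p [0.6115 0.1483 0.1332] rpy [-1.800e+02  3.000e-02  1.718e+01] F [-0.  -0.6  0. ] w 0.0729 q [-44.  28.  32. 104. -18.  54.  14.]
```

View pics/q8z.png

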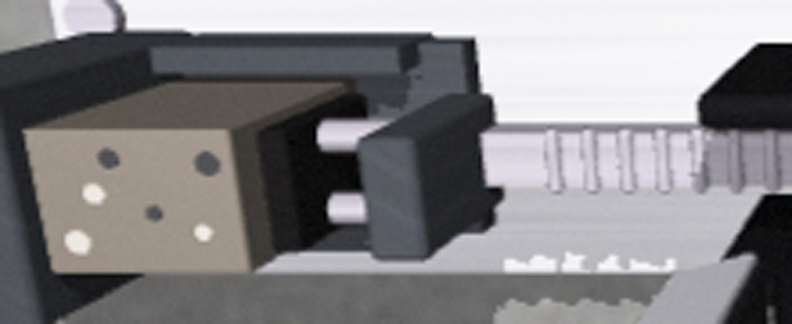

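The pad is about 2.4 mm compressed (≈6 N) and the block has moved up to the anvil. Each full squeeze gives about 8 mm, so the next one should land near 25 N. I'll do it in stages.

Emit:
apply_moves([
  [0, 0, 0, 0, 0, 0, 0.65],
  [0, 0, 0, 0, 0, 0, 0.58],
  [0, 0, 0, 0, 0, 0, 0.52],
  [0, 0, 0, 0, 0, 0, 0.48],
  [0, 0, 0, 0, 0, 0, 0.46],
  [0, 0, 0, 0, 0, 0, 0.45],
  [0, 0, 0, 0, 0, 0, 0.45],
])

```text
t: 17.73
tcp_pos: [0.612, 0.1483, 0.1348]
orientation: [-180.0, -0.0, 17.2]
wrist_force: [-7.9, -1.8, 20.8]
width: 0.0427
```

```bash
python3 - <<'E'
from h import *
snap('q9');zoom('q9')
E
```

```text
t 17.775 p [0.612  0.1483 0.1348] rpy [-1.7996e+02 -4.0000e-02  1.7170e+01] F [-8.  -1.5 21. ] w 0.0426 q [-44.  28.  32. 104. -18.  54.  14.]
```

View pics/q9z.png

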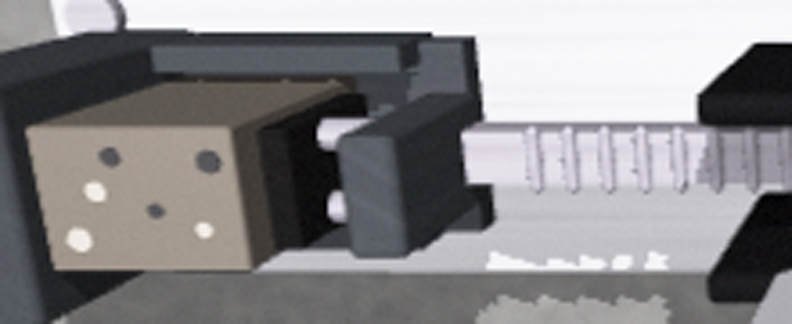

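```bash
python3 - <<'E'
from h import *
for n,L in [('q8',[(259,132,.062),(278,250,.062),(360,140,.068),(372,258,.068),(231,130,.07)]),('q9',[(259,130,.062),(279,247,.062),(338,138,.068),(351,255,.068),(233,128,.07),(252,268,.07)])]:
    print(n);meas(n,[(str(z),x,y,z) for x,y,z in L])
E
```

```text
q8
0.062 62.2 -13.2
0.062 62.0 11.7
0.068 39.1 -13.2
0.068 39.8 11.1
0.07 62.6 -15.6
q9
0.062 62.3 -13.2
0.062 61.9 11.5
0.068 43.5 -13.2
0.068 44.1 11.1
0.07 62.4 -15.6
0.07 63.0 13.1
```

About 6.2 mm of compression (≈15 N). I'll continue closing.

Emit:
apply_moves([
  [-0.4, 0, -0.8, 0, 0, 0, 0.435],
  [0, 0, 0, 0, 0, 0, 0.42],
  [0, 0, 0, 0, 0, 0, 0.41],
  [0, 0, 0, 0, 0, 0, 0.41],
])

```text
t: 18.27
tcp_pos: [0.6119, 0.1483, 0.1351]
orientation: [-180.0, -0.1, 17.2]
wrist_force: [-1.7, 0.3, 12.3]
width: 0.0387
```

```bash
python3 - <<'E'
from h import *
snap('r1');zoom('r1')
E
```

```text
t 18.325 p [0.6119 0.1483 0.1351] rpy [-1.7998e+02 -7.0000e-02  1.7170e+01] F [-2.  -0.  12.9] w 0.0392 q [-44.  28.  32. 104. -18.  54.  14.]
```

View pics/r1z.png

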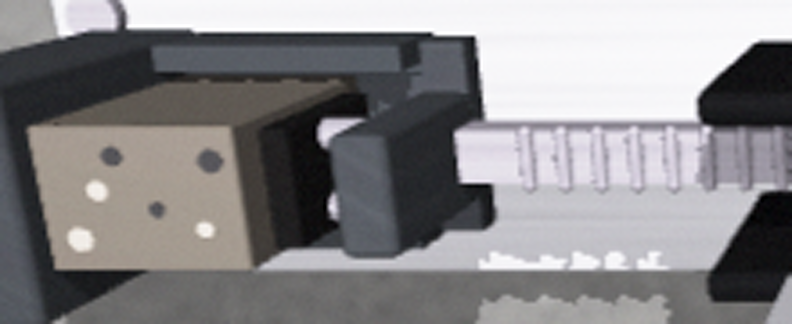

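Emit:
apply_moves([
  [0, 0, 0, 0, 0, 0, 0.55],
  [0, 0, 0, 0, 0, 0, 0.78],
  [0, 0, 0, 0, 0, 0, 0.78],
  [0, 0, 0, 0, 0, 0, 0.78],
])

```text
t: 18.82
tcp_pos: [0.611, 0.1482, 0.1339]
orientation: [-180.0, 0.1, 17.2]
wrist_force: [0.4, 0.0, 0.1]
width: 0.0728
```

```bash
python3 - <<'E'
from h import *
snap('r2');zoom('r2')
print('r1');meas('r1',[('p',260,128,.062),('p',279,247,.062),('j',330,137,.068),('j',344,255,.068),('b',233,126,.07)])
E
```

```text
t 18.875 p [0.611  0.1481 0.134 ] rpy [-1.800e+02  4.000e-02  1.718e+01] F [-0.5  1.  -0.5] w 0.0729 q [-44.  28.  32. 104. -18.  54.  14.]
r1
p 62.3 -13.5
p 62.1 11.7
j 45.2 -13.3
j 45.7 11.2
b 62.6 -15.9
```

View pics/r2z.png

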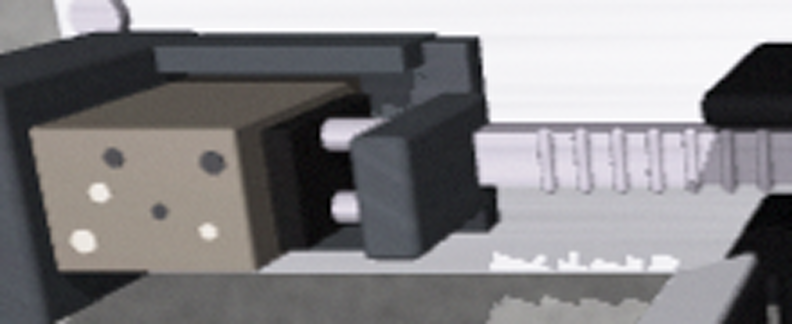

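View pics/r2.png

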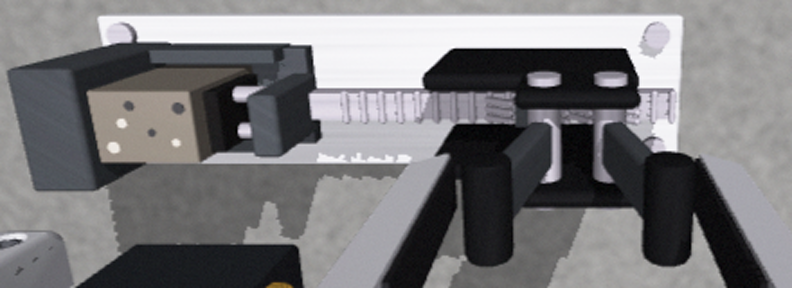

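```bash
python3 - <<'E'
from h import *
meas('r2',[('p',263,131,.062),('p',281,249,.062),('j',351,139,.068),('j',365,258,.068),('b',236,128,.07)])
E
```

```text
p 62.3 -13.2
p 62.3 11.7
j 41.7 -13.2
j 42.1 11.4
b 62.6 -15.8
```

Emit:
apply_moves([
  [0.4, 0, 0, 0, 0, 0, 0.65],
  [0, 0, 0, 0, 0, 0, 0.58],
  [0, 0, 0, 0, 0, 0, 0.54],
  [0, 0, 0, 0, 0, 0, 0.53],
  [0, 0, 0, 0, 0, 0, 0.53],
])

```text
t: 19.5
tcp_pos: [0.6119, 0.1484, 0.1351]
orientation: [-180.0, -0.0, 17.2]
wrist_force: [-5.2, -0.6, 14.9]
width: 0.05
```

```bash
python3 - <<'E'
from h import *
snap('r3');zoom('r3')
E
```

```text
t 19.55 p [0.6119 0.1484 0.1351] rpy [-1.7997e+02 -3.0000e-02  1.7170e+01] F [-4.7 -0.2 14.6] w 0.0503 q [-44.  28.  32. 104. -18.  54.  14.]
```

View pics/r3z.png

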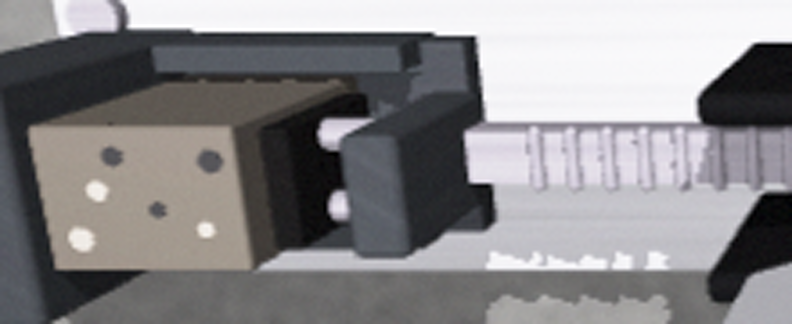

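```bash
python3 - <<'E'
from h import *
meas('r3',[('p',260,129,.062),('p',279,247,.062),('j',342,138,.068),('j',355,255,.068),('b',234,127,.07)])
E
```

```text
p 62.4 -13.4
p 62.2 11.6
j 42.9 -13.1
j 43.5 11.2
b 62.5 -15.8
```

Emit:
apply_moves([
  [-0.3, 0, -0.6, 0, 0, 0, 0.5],
  [0, 0, 0, 0, 0, 0, 0.475],
  [0, 0, 0, 0, 0, 0, 0.465],
  [0, 0, 0, 0, 0, 0, 0.465],
])

```text
t: 20.05
tcp_pos: [0.6119, 0.1484, 0.1357]
orientation: [-180.0, -0.1, 17.2]
wrist_force: [-3.2, -0.4, 12.7]
width: 0.0439
```

```bash
python3 - <<'E'
from h import *
snap('r4');zoom('r4')
E
```

```text
t 20.1 p [0.6119 0.1484 0.1357] rpy [-1.7998e+02 -6.0000e-02  1.7180e+01] F [-3.2  0.2 12.6] w 0.0442 q [-44.  28.  33. 104. -18.  54.  14.]
```

View pics/r4z.png

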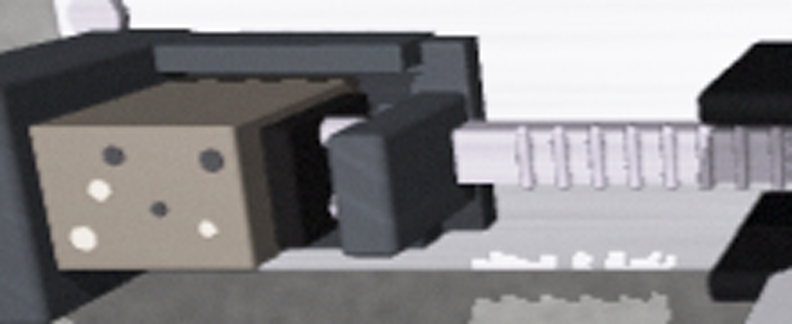

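```bash
python3 - <<'E'
from h import *
meas('r4',[('p',261,128,.062),('p',280,247,.062),('j',328,137,.068),('j',342,255,.068),('b',235,126,.07)])
E
```

```text
p 62.5 -13.4
p 62.3 11.8
j 46.0 -13.2
j 46.5 11.4
b 62.6 -15.8
```

About 8.4 mm (≈21 N). Another 3 mm of width gives about 25 N.

Emit:
apply_moves([
  [0, 0, 0, 0, 0, 0, 0.45],
  [0, 0, 0, 0, 0, 0, 0.437],
  [0, 0, 0, 0, 0, 0, 0.437],
])

```text
t: 20.48
tcp_pos: [0.6119, 0.1484, 0.1359]
orientation: [-180.0, -0.1, 17.2]
wrist_force: [-3.9, 0.2, 16.1]
width: 0.0417
```

```bash
python3 - <<'E'
from h import *
snap('r5');zoom('r5')
E
```

```text
t 20.525 p [0.6119 0.1484 0.1359] rpy [-1.7997e+02 -6.0000e-02  1.7170e+01] F [-4.8 -0.4 17.2] w 0.0415 q [-44.  28.  33. 104. -18.  54.  14.]
```

View pics/r5z.png

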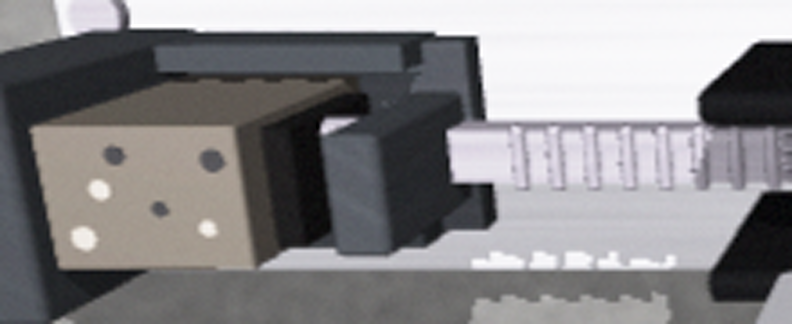

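Emit:
apply_moves([
  [0, 0, 0, 0, 0, 0, 0.55],
  [0, 0, 0, 0, 0, 0, 0.78],
  [0, 0, 0, 0, 0, 0, 0.78],
  [0, 0, 0, 0, 0, 0, 0.78],
])

```text
t: 21.02
tcp_pos: [0.6111, 0.1482, 0.1345]
orientation: [180.0, 0.0, 17.2]
wrist_force: [0.1, -0.1, 0.3]
width: 0.073
```

```bash
python3 - <<'E'
from h import *
snap('r6');zoom('r6')
meas('r5',[('p',261,128,.062),('p',280,247,.062),('j',322,137,.068),('j',336,254,.068),('b',235,126,.07)])
E
```

```text
t 21.075 p [0.6112 0.1482 0.1346] rpy [1.800e+02 4.000e-02 1.718e+01] F [ 0.3 -0.5 -0.4] w 0.0733 q [-44.  28.  32. 104. -18.  54.  14.]
p 62.6 -13.4
p 62.4 11.9
j 47.2 -13.1
j 47.7 11.2
b 62.7 -15.8
```

View pics/r6z.png

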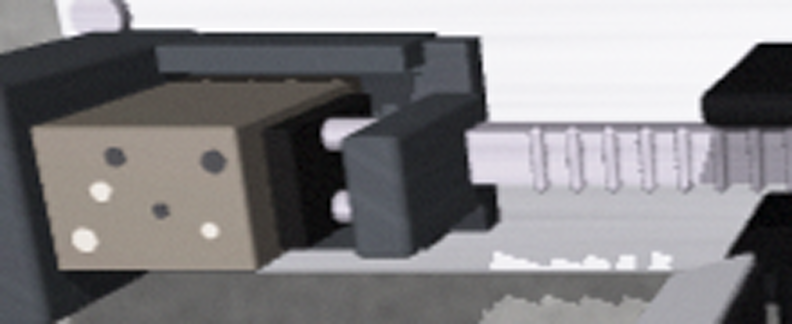

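Held at about 14 N after release. One more squeeze to confirm 25 N, again in stages.

Emit:
apply_moves([
  [0.2, 0, -0.8, 0, 0, 0, 0.65],
  [0, 0, 0, 0, 0, 0, 0.58],
  [0, 0, 0, 0, 0, 0, 0.54],
  [0, 0, 0, 0, 0, 0, 0.53],
  [0, 0, 0, 0, 0, 0, 0.53],
])

```text
t: 21.7
tcp_pos: [0.6119, 0.1484, 0.1364]
orientation: [-180.0, -0.0, 17.2]
wrist_force: [-2.6, -1.3, 11.4]
width: 0.0499
```

```bash
python3 - <<'E'
from h import *
snap('r7');zoom('r7')
E
```

```text
t 21.75 p [0.612  0.1483 0.1364] rpy [-1.7998e+02 -5.0000e-02  1.7170e+01] F [-3.9 -0.8 11.8] w 0.0498 q [-44.  28.  33. 104. -18.  54.  14.]
```

View pics/r7z.png

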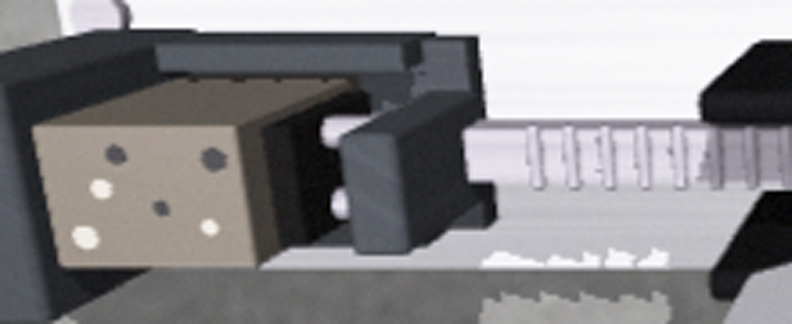

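This is the same tooth position as the previous squeeze at the same width, so closing to about 41 mm should give about 25 N.

Emit:
apply_moves([
  [0, 0, -0.5, 0, 0, 0, 0.49],
  [0, 0, 0, 0, 0, 0, 0.455],
  [0, 0, 0, 0, 0, 0, 0.43],
  [0, 0, 0, 0, 0, 0, 0.43],
  [0, 0, 0, 0, 0, 0, 0.43],
])

```text
t: 22.38
tcp_pos: [0.6119, 0.1484, 0.1371]
orientation: [-180.0, -0.0, 17.2]
wrist_force: [-4.7, 0.3, 15.5]
width: 0.041
```

```bash
python3 - <<'E'
from h import *
snap('r8');zoom('r8')
E
```

```text
t 22.425 p [0.6119 0.1483 0.1371] rpy [-1.7997e+02 -4.0000e-02  1.7170e+01] F [-5.4 -0.1 16.6] w 0.0408 q [-44.  28.  33. 104. -18.  54.  14.]
```

View pics/r8z.png

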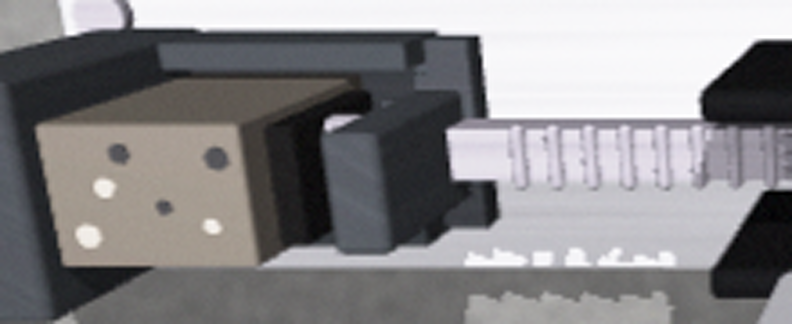

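```bash
python3 - <<'E'
from h import *
meas('r8',[('p',264,126,.062),('p',283,246,.062),('j',323,135,.068),('j',338,252,.068),('b',238,125,.07)])
E
```

```text
p 62.7 -13.5
p 62.6 12.1
j 47.7 -13.2
j 48.0 11.3
b 62.9 -15.7
```

Emit:
apply_moves([
  [0, 0, 0, 0, 0, 0, 0.55],
  [0, 0, 0, 0, 0, 0, 0.8],
  [0, 0, 0, 0, 0, 0, 1],
  [0, 0, 0, 0, 0, 0, 1],
  [0, 0, 0, 0, 0, 0, 1],
])

```text
t: 23.05
tcp_pos: [0.6114, 0.1483, 0.1359]
orientation: [180.0, 0.0, 17.2]
wrist_force: [-0.1, 0.3, -0.6]
width: 0.0876
```

```bash
python3 - <<'E'
from h import *
snap('r9');zoom('r9')
E
```

```text
t 23.1 p [0.6115 0.1483 0.1359] rpy [1.800e+02 2.000e-02 1.718e+01] F [-0.2  0.1  0.4] w 0.0915 q [-44.  28.  33. 104. -18.  54.  14.]
```

View pics/r9z.png

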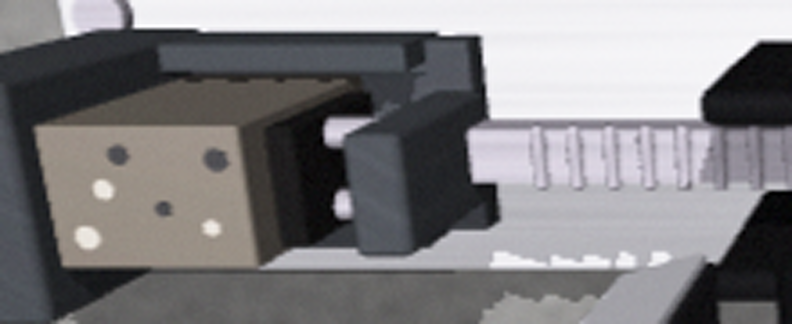

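The last squeeze compressed the pad about 9.7 mm (≈24 N), and about 5.5 mm (≈14 N) is held after release. I'll lift straight off.

Emit:
apply_moves([
  [0, 0, -10, 0, 0, 0, 1],
  [0, 0, -30, 0, 0, 0, 1],
  [0, 0, -40, 0, 0, 0, 1],
  [0, 0, -40, 0, 0, 0, 1],
  [0, 0, 0, 0, 0, 0, 1],
  [0, 0, 0, 0, 0, 0, 1],
  [0, 0, 0, 0, 0, 0, 1],
  [0, 0, 0, 0, 0, 0, 1],
])

```text
t: 24.1
tcp_pos: [0.6113, 0.1482, 0.2553]
orientation: [180.0, 0.1, 17.2]
wrist_force: [-0.4, 0.2, -0.0]
width: 0.0934
```

```bash
python3 - <<'E'
from h import *
st()
w=viewer.get_image('wrist')[:,:,::-1];s=viewer.get_image('side')[:,:,::-1];cv2.imwrite('pics/endw.png',w);cv2.imwrite('pics/ends.png',s)
a=cv2.resize(w[120:290,60:460],(800,340),interpolation=cv2.INTER_CUBIC);b=cv2.resize(s[170:290,220:380],(340,255),interpolation=cv2.INTER_CUBIC);b=cv2.copyMakeBorder(b,0,0,0,460,cv2.BORDER_CONSTANT)
cv2.imwrite('pics/end.png',cv2.vconcat([a,b]))
E
```

```text
t 24.1 p [0.6113 0.1482 0.2553] rpy [1.7998e+02 7.0000e-02 1.7170e+01] F [-0.4  0.2 -0. ] w 0.0934 q [-47.  21.  36.  97. -13.  67.  10.]
```

View pics/end.png

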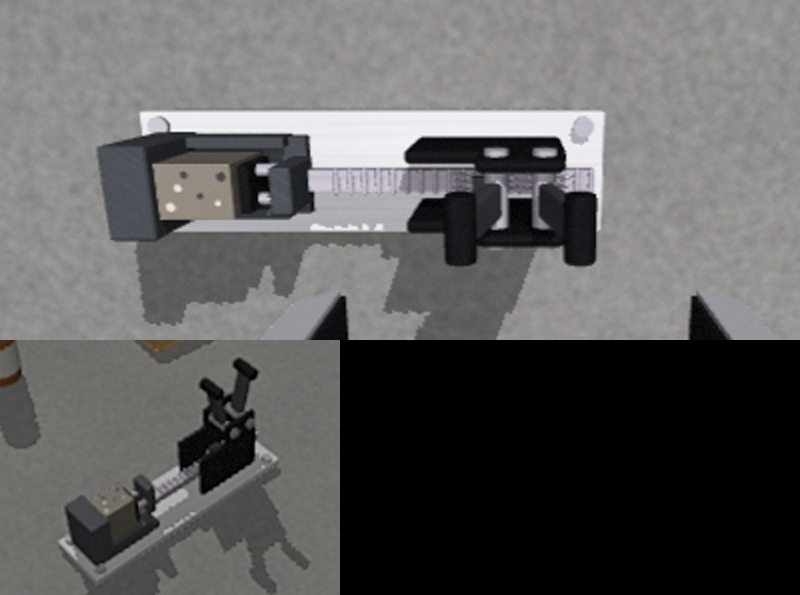

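View pics/ends.png

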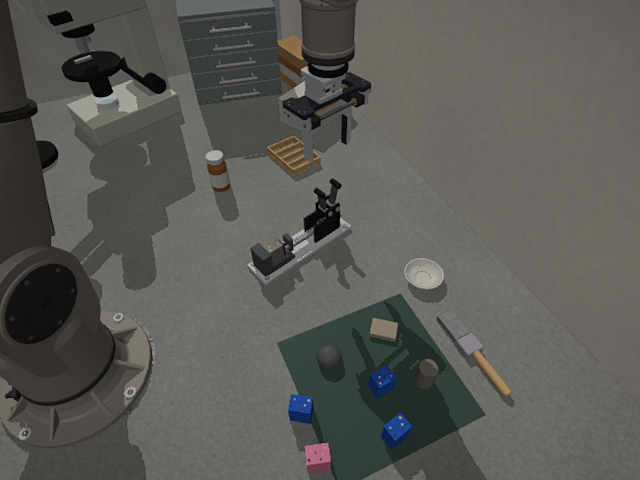

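The block is clamped against the anvil, the levers are open, the arm is clear, and everything else is where it was. I'm handing in.

```bash
python3 -c "
from cell import arm
print(arm.sign_off())"
```

```text
the job is handed in; nothing more can be done
None
```

The rock block stands on the bed between the rails, and the jaw holds it against the anvil. I handed the job in at about 24 s.

- **Placing:** I set the block down about 2.5 mm short of the anvil and let go of it. The jaw then pushed it home during the fourth squeeze.
- **Squeezes:** There were seven in all: three free runs, then four that loaded the block with about 6, 20, 24 and 24 N. I worked these forces out from the pad's compression in the wrist pictures (9.5 and 9.7 mm on the last two), so each is good to about 1–2 N; nothing measured them directly.
- **Final state:** After the last release the pad was still about 5.5 mm compressed, so roughly 14 N is held. The levers sprang open and the gripper was about 120 mm above its squeezing position, touching nothing. The last side picture shows the other things where they were at the start.
- **Checks that were off:** When I set the block down, the wrist force rose to about 37 N, because I lowered the arm one step more than needed. While squeezing, the rollers put up to about 22 N on the wrist, and I shifted the tool a little to reduce it.

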